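# Clear the front of the slide drawer and put the slide packs away

### The arm

A 7-joint arm with a two-finger parallel gripper is mounted at the origin on the work surface. World frame = base frame: x ahead of the robot, y to its left, z up, the work surface at z = 0. Lengths are in m, angles in rad, forces in N, time in s.
With the tool pointing down it reaches from about 0.4 to 0.85 m from the base axis. Payload 10.4 kg.
Tool frame: the origin (TCP) lies between the finger pads; the fingertips stand manip.finger_overhang ahead of it and the grasp point (between the pads) lies 11 mm behind it (manip.finger_overhang is the distance from the TCP to the fingertips, in m); x points along the fingers, z is the direction in which the jaws open and shut, and the axes are right-handed (so a half turn about x gives the same grasp; the last joint's range is limited). The gripper opens to 85 mm and grips with 20 to 120 N. Pads are 22 mm wide; open, the fingers measure 114 mm over their backs; the gripper's body (76 mm by 85 mm) begins 54 mm behind the grasp point. The pads swing forward as they close: fully open they stand 13 mm farther back than shut.
Start: joints at [1.306, 0.332, -0.065, 1.46, 0.022, 1.35, -0.088], TCP at [0.15, -0.607, 0.239] pointing down, gripper open.
Joint ranges: [-2.6, 2.6], [-0.5, 2.12], [-1.47, 1.34], [0.16, 2.42], [-1.27, 4.41], [0.06, 2.06], [-2.6, 2.6]. Speed limits (rad/s): [2.22, 2.22, 2.79, 2.79, 3.14, 3.14, 3.14].

### API

Orientations are given as a unit quaternion [x, y, z, w].
In Python, from workcell import get_obs, camera, workorder, manip gives the robot as it stands. The module is installed in compiled form; this text tells all that it offers.
- The arm moves only by the tool play_rows, never from a script. Its argument "increments" is text: rows parted by semicolons, each of 4 numbers parted by spaces: the shift along the tool's x, y, z in m, then the turn about the tool's x in rad. A call has 1 to 20 rows; each row shifts and turns the pose as measured when the row begins, along the tool's axes as they then stand; what a row does not reach is not made up. A row lasts 1/10 s, in which the tool goes at most 50 mm and 8.59 degrees, less where a joint would pass 70% of its speed; a pose out of reach is approached as far as the arm can. A call is refused whole if a number of a shift passes 0.05 or a number of a turn 0.15, either way. A call with a gripper value outside its range is refused whole. "hand" is the gripper command: -1 is fully open, 1 is shut, values between are in proportion, set as the call begins (left out, the last holds). The fingers move at their own pace and stop on an object; "squeeze" is the grip in N (left out, the last holds). Time passes only in rows, so rows that do not move let the fingers close. It gives the time, the measured TCP pose, the force and the opening at its end, in the units of the state.
- get_obs(): the state, without advancing time (a new reading comes with each control period).
- camera(name): name is "scene" or "top"; returns a dict with "img" (400x640x3 uint8, blue, green, red), "fov_y" (degrees; the focal length in pixels is half the picture's height over the tangent of half this angle, whatever the lens; pixels are square), "cx", "cy" (the principal point, pixels), "distortion" ([k1, k2, p1, p2, k3] as OpenCV has them; the pictures are not rectified), "R" (3x3) and "t" (3): a world point X has camera coordinates R X + t. Camera axes: x right, y down, z forward; pixel columns grow to the right and rows downward; lengths in m; the calibration is good to about 2 mm. A picture is of the moment at which its call begins. There is no depth.
- workorder.hand_in(): hands the job in, once; it reports no verdict.
The state is a dict: "clock": time; "joint_pos": joint angles; "joint_velocities": joint speeds; "tau": joint torques, N m; "position": TCP position; "ee_rot": TCP orientation; "ft_force": force on the tool from outside, world axes, zero at the start; "torque": the same for the moment, N m; "grip_width": opening from 0.0 (shut) to 1.0 (fully open).
Only numpy, scipy, OpenCV 4.12 (cv2) and the standard library are available. Lean on these libraries where they do the work, as an engineer would, in place of code of your own. Each camera call takes 0.05 s, during which the arm holds its last target.

### The job

Clear the front of the drawer unit: lift the blue-capped tube rack away and stand it upright in the free space of the blue tray, so that the drawer never bumps it. Then open the top drawer, put whichever of the two look-alike slide packs is full of glass (you can feel it by raising an end) gently and flat in the space at its front, drop the empty one in the grey waste bin, and shut the drawer fully. Leave everything else on the bench where it is.

Things in the scene. Friction and masses are not known exactly. Their poses are not given: they have to be found in the camera images.
- unit: Fixed steel bench-top drawer unit, light grey with two white drawer fronts one above the other; 260 (x, front to back) x 220 (y) x 160 mm high. Origin: centre of its underside; its x axis points from its front to its back, so the drawers open along its -x. Its front face is 130 mm from the origin. Two short stacks of white dishes, part of it, stand at the back of its top and reach 190 mm.
- unit_drawer0 (a joint): Travel of the TOP drawer in m: 0 shut, grows as it is pulled out along the unit's -x, stop at 0.18. Sliding friction about 1 N; stays where it is left. The drawer is 190 mm wide outside, its walls stand 48 mm above its floor and reach 138 mm above the bench; its white front is 214 mm wide, 15 mm thick and reaches 148 mm above the bench. Pulled out 0.15 it lays bare a 144 mm long, 178 mm wide piece of its floor; two more packs fill its back.
- unit_drawer0_handle (a point): Centre of the top drawer's steel bar handle: a round bar 11 mm thick, 110 mm long, parallel to the unit's y, 35 mm in front of the drawer front (bar centre to face) and 122 mm above the bench, 38 mm below the unit's top. Axes as the unit's. It moves with the drawer. (The lower drawer's like handle is 68 mm below; not needed.)
- bay (a point): Middle of the floor of the free space at the front of the top drawer; moves with the drawer; 90 mm above the bench. Axes as the unit's. The space is 152 mm (x) by 178 mm (y) between the inside of the drawer's front wall and the two packs stored behind; with the drawer shut it lies inside the unit.
- rack: Loose grey tube carrier with eight blue-capped 15 ml tubes fixed in it, 112 (its x) x 64 (its y) mm, about 0.36 kg. Origin: centre of its underside. Cap tops are 122 mm above the origin. Carrying handle: a straight bar along its x over its middle, 12 mm thick (y), from 148 to 164 mm above the origin, open beneath. Starts in the way of the top drawer, turned at any angle.
- bottle: Bystander: red media bottle with a white screw cap, 62 mm diameter, 137 mm high. Origin: centre of its underside. Stands in the tray near its middle, next to the flask.
- pack_1: One of two look-alike closed slide packs, white cartons with a green band at the foot and a paper label on top: 84 (its x) x 60 (its y) x 42 mm high. Origin: centre of its underside. One of the two is full of glass slides and weighs 0.34 to 0.44 kg; the other is empty and weighs 0.04 to 0.06 kg.
- pack_2: The other slide pack, same size and look, origin likewise. Either may be on the left or the right of the drawer.
- tray: Fixed blue open tray, outside 280 (its x) x 180 (its y) x 30 mm high, walls and floor 5 mm thick. Origin: centre of its underside. Stands on the left or the right of the bench, opposite the bin. A culture flask lies near its +x end and the bottle stands near its middle; its -x end is free.
- tray_in (a point): Middle of the tray's inner floor, 5 mm above the bench; axes as the tray's.
- bin: Fixed grey open waste bin with a black rim, outside 160 (its x) x 150 (its y) x 120 mm high, walls and floor 4 mm thick. Origin: centre of its underside. Stands on the side opposite the tray.
- bin_in (a point): Middle of the bin's inner floor, 4 mm above the bench; axes as the bin's.
- flask: Bystander: small flat culture flask with a blue cap lying in the tray, 50 (its x) x 86 (its y) x 25 mm high. Origin: centre of its underside.
- dish: Bystander: clear covered dish, 55 mm diameter, 15 mm high. Origin: centre of its underside.
- jar: Bystander: amber jar with a black lid, 52 mm diameter, 75 mm high, beside the drawer unit. Origin: centre of its underside.
- tipbox: Bystander: pipette-tip box, blue with a pale lid, 86 (x) x 64 (y) x 52 mm high, beside the drawer unit. Origin: centre of its underside.
- marker: Bystander: black marker pen with a red cap, 134 mm long, 17 mm thick, lying near the robot. Origin: under its middle.
- timer: Bystander: flat white timer, 55 x 65 x 14 mm, lying near the robot. Origin: centre of its underside.

How it is judged:
By the outcome, as a careful person would: the job done as asked, in the order asked, and still so for the second after the job is handed in, with the robot touching nothing.
It also fails if it takes over 72 s, if anything falls off the work surface, if the arm or the gripper's body presses on something with over 40 N, if the wrist force passes 120 N, or if a joint passes its speed limit or range.

## Working session

There is one attempt and no reset: what is moved stays moved. The work goes in short steps, Python scripts to look and compute and a tool call to move; the robot and the scene stay as the last step left them, time stands still between calls to the robot, and variables do not carry over. Pictures are saved under pics/ and viewed, and the job is handed in when it is done.

Besides the shell and the picture viewer there is one more tool, called in YAML: its name, and indented under it one key for each argument. play_rows: Moves the arm, as the interface text tells. Its arguments: {"type":"object","properties":{"increments":{"type":"string"},"hand":{"type":"number"},"squeeze":{"type":"number"}},"required":["increments"]}

```bash
mkdir -p pics
python3 - <<'E'
from workcell import get_obs,camera,manip
import cv2
print(get_obs()); print(manip.finger_overhang)
for n in("scene","top"):
    c=camera(n); cv2.imwrite(f"pics/{n}0.png",c["img"]); print({k:v for k,v in c.items() if k!="img"})
E
```

```text
{'clock': 0.0, 'joint_pos': array([ 1.3063801 ,  0.33286586, -0.06469593,  1.46094919,  0.02156058,
        1.34989136, -0.08848673]), 'joint_velocities': array([ 9.26027892e-04, -4.57464982e-04,  3.02589253e-04, -1.34382890e-03,
       -9.52348587e-05, -1.00275884e-03,  9.91842025e-04]), 'tau': array([-6.21613344e-05, -6.25442863e+01,  4.94302309e-02, -3.91601586e+01,
        1.63302000e-02,  9.92611429e-03,  2.41156010e-05]), 'position': array([ 0.14958416, -0.60645861,  0.23851589]), 'ee_rot': array([ 0.4363382 ,  0.55706285, -0.43573516,  0.55625968]), 'ft_force': array([-0.24136799,  0.35054207,  0.32193726]), 'torque': array([-0.02916867, -0.03992619, -0.00801147]), 'grip_width': 0.9986547319552173}
0.008
{'fov_y': 55.77541986446433, 'cx': 325.7913362286065, 'cy': 196.83313553087535, 'distortion': array([-0.07920747,  0.        ,  0.        ,  0.        ,  0.        ]), 'R': array([[-0.17116243,  0.98518994, -0.01020807],
       [ 0.80224074,  0.13334811, -0.58191759],
       [-0.57193813, -0.10779175, -0.81318369]]), 't': array([ 0.09196672, -0.38215897,  1.50507779])}
{'fov_y': 45.92865274071722, 'cx': 317.5195056393426, 'cy': 203.55740373443126, 'distortion': array([-0.0509353,  0.       ,  0.       ,  0.       ,  0.       ]), 'R': array([[ 0.02528603, -0.99955171,  0.0160311 ],
       [-0.98355294, -0.02774377, -0.17847661],
       [ 0.17884136, -0.01125447, -0.98381355]]), 't': array([-0.02012839,  0.5650829 ,  1.23610733])}
```

View pics/scene0.png

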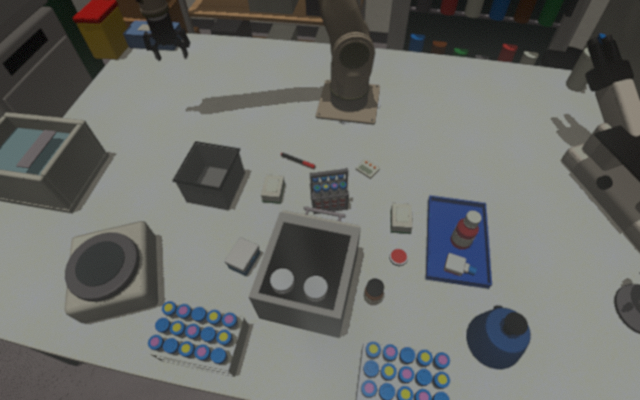

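View pics/top0.png

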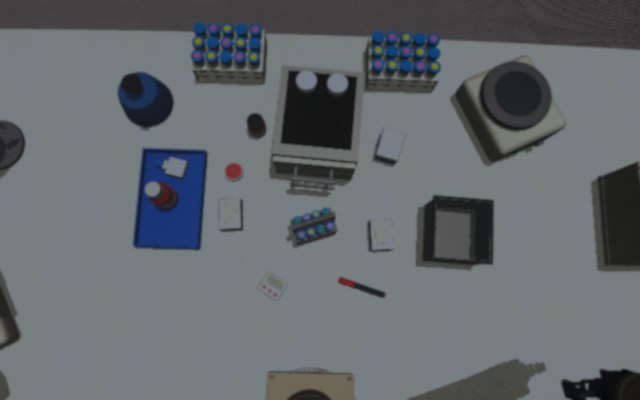

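The top view shows the tray on the left (170,198) and the bin on the right (458,230). The rack is at (313,226) in front of the unit (318,125), with packs at (230,214) and (381,234). I'll enlarge this to measure.

```bash
cat > h.py <<'E'
import numpy as np,cv2
from workcell import get_obs,camera,manip
def K(c):
    f=200/np.tan(np.radians(c["fov_y"]/2)); return np.array([[f,0,c["cx"]],[0,f,c["cy"]],[0,0,1.]])
def w(c,uv,z):
    uv=np.array(uv,float).reshape(-1,1,2)
    n=cv2.undistortPoints(uv,K(c),c["distortion"])[:,0]
    d=np.c_[n,np.ones(len(n))]@c["R"]; o=-c["R"].T@c["t"]
    s=(z-o[2])/d[:,2]; return o+d*s[:,None]
def p(c,X):
    return cv2.projectPoints(np.array(X,float).reshape(-1,3),cv2.Rodrigues(c["R"])[0],c["t"],K(c),c["distortion"])[0][:,0]
def crop(c,x0,y0,wd,hg,s,name,draw=()):
    im=cv2.resize(c["img"][y0:y0+hg,x0:x0+wd],None,fx=s,fy=s,interpolation=cv2.INTER_CUBIC)
    im=cv2.convertScaleAbs(im,alpha=1.7,beta=10)
    for poly,col in draw:
        q=((p(c,poly)-[x0,y0]+.5)*s).astype(int); cv2.polylines(im,[q],True,col,1)
    cv2.imwrite("pics/"+name,im)
def box(x,y,yaw,lx,ly,z):
    a=np.array([[1,1],[-1,1],[-1,-1],[1,-1]])*[lx/2,ly/2]
    R=np.array([[np.cos(yaw),-np.sin(yaw)],[np.sin(yaw),np.cos(yaw)]])
    return np.c_[a@R.T+[x,y],np.full(4,z)]
E
python3 - <<'E'
from h import *
c=camera("top"); crop(c,200,130,200,150,4,"a.png"); crop(c,120,130,130,150,4,"b.png"); crop(c,260,50,140,150,4,"c.png");crop(c,360,180,140,100,4,"d.png")
E
```

```text
(no output)
```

View pics/a.png

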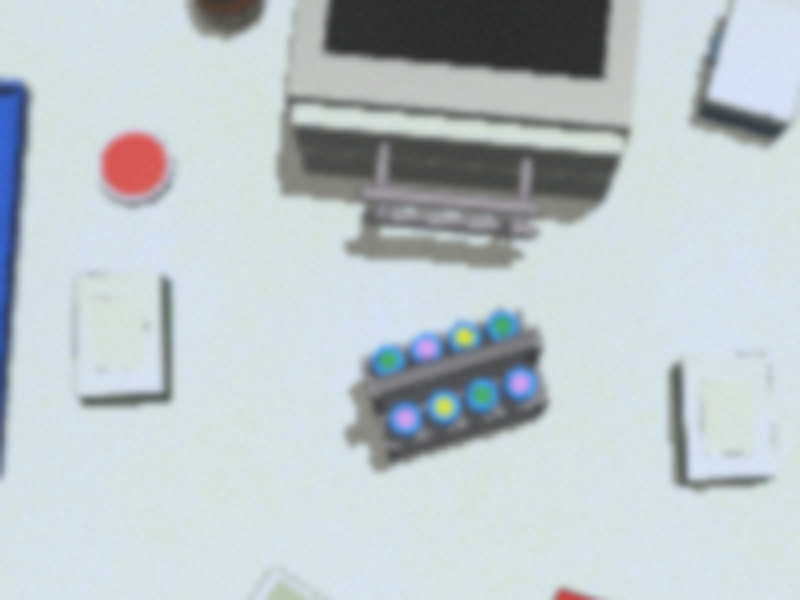

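View pics/b.png

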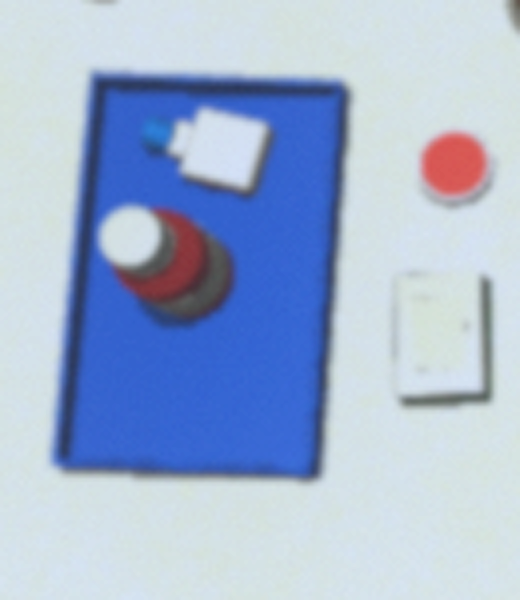

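View pics/c.png

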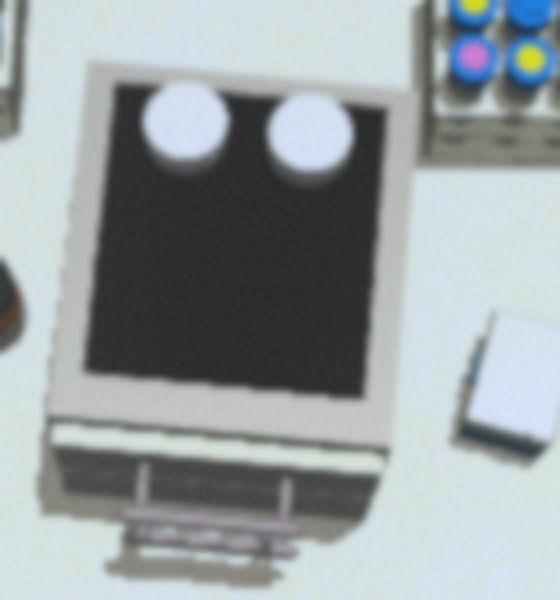

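View pics/d.png

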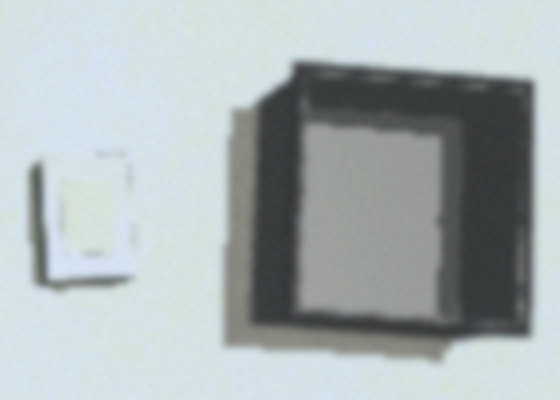

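```bash
cat > m.py <<'E'
from h import *
c=camera("top")
def P(l,x0,y0,z): return w(c,(np.array(l)+.5)/4-.5+[x0,y0],z)
def fit(l,x0,y0,z,lx,ly,name):
    q=P(l,x0,y0,z)[:,:2]  # TL TR BR BL ; TL=+x+y
    m=np.array([[1,1],[1,-1],[-1,-1],[-1,1]])*[lx/2,ly/2]
    ce=q.mean(0); d=q-ce
    yaw=np.arctan2((m[:,0]*d[:,1]-m[:,1]*d[:,0]).sum(),(m*d).sum())
    R=np.array([[np.cos(yaw),-np.sin(yaw)],[np.sin(yaw),np.cos(yaw)]])
    print(name,ce.round(4),np.degrees(yaw).round(2),"res mm",((d-m@R.T)*1000).round(1).tolist()); return ce,yaw
if __name__=="__main__":
    print("cam",-c["R"].T@c["t"])
    A=(200,130)
    fit([(76,274),(162,273),(167,397),(80,401)],*A,.042,.084,.06,"packL")
    fit([(682,357),(768,352),(774,476),(688,484)],*A,.042,.084,.06,"packR")
    fit([(90,62),(418,92),(388,448),(48,418)],260,50,.16,.26,.22,"unit")
    fit([(93,73),(348,86),(318,476),(55,465)],120,130,.03,.28,.18,"tray")
    fit([(295,62),(533,82),(531,335),(252,323)],360,180,.12,.16,.15,"bin")
    q=P([(388,360),(427,349),(465,338),(503,325),(405,419),(444,407),(482,396),(520,383)],*A,.122)
    d=q[[3,7]].mean(0)-q[[0,4]].mean(0); print("rack",q.mean(0),np.degrees(np.arctan2(d[1],d[0])),np.linalg.norm(d))
    q=P([(372,390),(540,340)],*A,.164);print("bar",q.mean(0),q)
    print("handle",P([(122,513),(297,530)],260,50,.122))
    print("bottle",P([(132,238)],120,130,.137))
    print("flask",P([(207,107),(270,125),(250,190),(180,175)],120,130,.03).mean(0))
E
python3 m.py
```

```text
cam [0.33523079 0.0094699  1.3172759 ]
packL [0.5324 0.2335] 4.67 res mm [[2.7, 0.3], [0.2, 1.0], [-1.7, -0.2], [-1.2, -1.1]]
packR [ 0.4881 -0.1818] 3.82 res mm [[0.5, -1.0], [1.5, -0.3], [0.4, 1.4], [-2.4, -0.0]]
unit [ 0.7853 -0.0008] -3.86 res mm [[-7.9, -1.1], [-7.2, 1.3], [8.3, 1.5], [6.8, -1.8]]
tray [0.575  0.4038] -0.5 res mm [[0.1, 1.7], [-3.1, -0.5], [1.2, -1.1], [1.8, -0.1]]
bin [ 0.4956 -0.3745] -4.39 res mm [[2.6, 0.4], [5.3, -7.3], [0.0, -11.7], [-7.9, 18.7]]
rack [0.50268041 0.00558176 0.122     ] -71.12175758837681 0.07696508998991483
bar [0.50124605 0.00462998 0.164     ] [[ 0.48424909  0.05600887  0.164     ]
 [ 0.51824302 -0.0467489   0.164     ]]
handle [[ 0.61829898  0.06866689  0.122     ]
 [ 0.61026948 -0.04524322  0.122     ]]
bottle [[0.57539613 0.41854737 0.137     ]]
flask [0.66274794 0.39436724 0.03      ]
```

```bash
cat > ov.py <<'E'
from h import *
r=np.radians
G=(0,255,0);R_=(0,0,255);Y=(0,255,255)
def loc(u,x,y,z):
    a=r(u[2]); return [u[0]+x*np.cos(a)-y*np.sin(a),u[1]+x*np.sin(a)+y*np.cos(a),z]
packL=(.5324,.2335,4.67);packR=(.4881,-.1818,3.82);unit=(.778,-.0003,-3.86);tray=(.575,.4038,-.5);bin_=(.4956,-.375,-3);rack=(.502,.005,-71.5)
d=[]
for q in(packL,packR):
    d+=[(box(q[0],q[1],r(q[2]),.084,.06,z),G) for z in(0,.042)]
d+=[(box(*loc(unit,.0075,0,0)[:2],r(unit[2]),.245,.22,.16),G),(box(*loc(unit,-.1225,0,0)[:2],r(unit[2]),.015,.214,.148),R_),(box(*loc(unit,-.165,0,0)[:2],r(unit[2]),.011,.11,.122),R_)]
d+=[(box(tray[0],tray[1],r(tray[2]),.28,.18,.03),G),(box(bin_[0],bin_[1],r(bin_[2]),.16,.15,.12),G),(box(bin_[0],bin_[1],r(bin_[2]),.152,.142,.004),R_)]
d+=[(box(rack[0],rack[1],r(rack[2]),.112,.064,0),G),(box(rack[0],rack[1],r(rack[2]),.112,.012,.164),R_)]
if __name__=="__main__":
    c=camera("top"); crop(c,120,50,200,200,3,"o1.png",d); crop(c,300,50,200,220,3,"o2.png",d)
    c=camera("scene"); crop(c,160,130,200,200,3,"o3.png",d); crop(c,300,130,200,160,4,"o4.png",d)
    import cv2
    L=lambda n:cv2.imread("pics/"+n)
    a=cv2.resize(L("o4.png"),(600,480))
    cv2.imwrite("pics/o4.png",a)
E
python3 ov.py
```

```text
(no output)
```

View pics/o1.png

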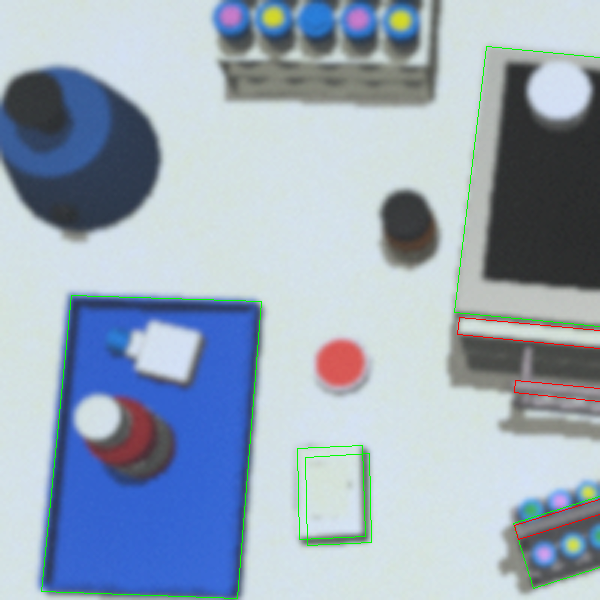

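View pics/o2.png

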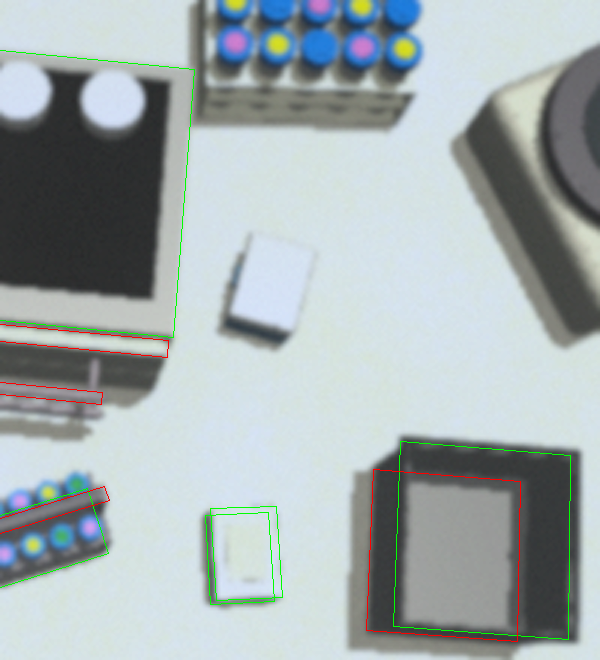

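View pics/o3.png

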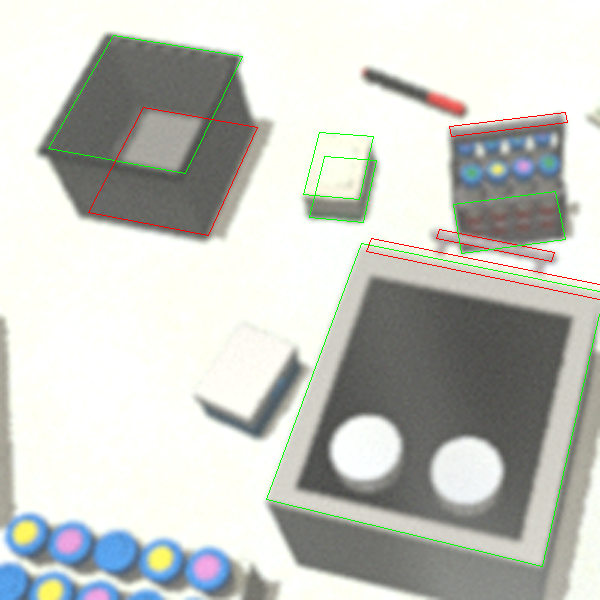

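View pics/o4.png

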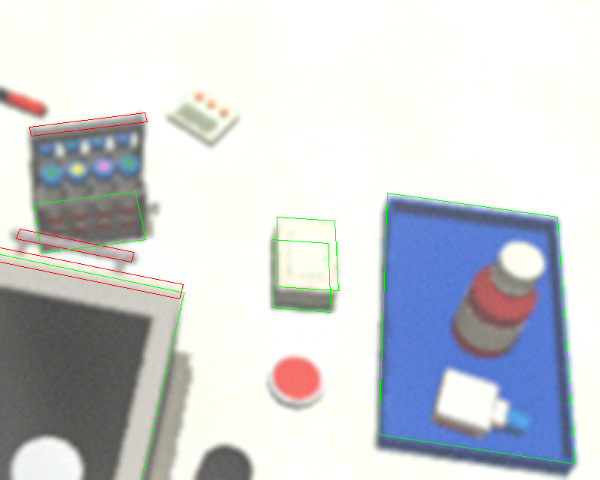

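```bash
cat > st.py <<'E'
from h import *
from scipy.spatial.transform import Rotation as Ro
def st():
    o=get_obs(); R=Ro.from_quat(o["ee_rot"]).as_matrix()
    return o,R
def rep(tx,ty,tz,jaw):
    """target TCP; jaw = wanted world angle (deg) of tool z, mod 180"""
    o,R=st(); d=R.T@(np.array([tx,ty,tz])-o["position"])
    a=np.degrees(np.arctan2(R[1,2],R[0,2])); e=(jaw-a+90)%180-90
    # turn +t about tool x (down) = world -z
    print("clk",round(o["clock"],2),"pos",o["position"].round(4),"jaw",a.round(1),"toolx",R[:,0].round(3),"F",o["ft_force"].round(2),"gw",round(o["grip_width"],3))
    print("  tool shift",d.round(4),"turn(rad)",np.radians(-e).round(3),"alt",np.radians(-e+np.sign(e)*180).round(2),"j",o["joint_pos"].round(2))
E
python3 - <<'E'
from st import *
rep(.502,.005,.25,18.5)
E
```

```text
clk 0.3 pos [ 0.1496 -0.6067  0.2391] jaw -76.1 toolx [-0.  0. -1.] F [-0.11  0.3   0.8 ] gw 1.003
  tool shift [-0.0107  0.4886 -0.5096] turn(rad) 1.49 alt -1.65 j [ 1.31  0.33 -0.06  1.46  0.02  1.35 -0.09]
```

```bash
cat >> st.py <<'E'
def plan(tx,ty,tz,jaw,n,alt=False,gain=1.0):
    o,R=st(); D=(np.array([tx,ty,tz])-o["position"])*gain/n
    a=np.degrees(np.arctan2(R[1,2],R[0,2])); e=(jaw-a+90)%180-90
    if alt: e-=np.sign(e)*180
    t=np.radians(-e)/n; rows=[]
    for i in range(n):
        q=Ro.from_rotvec([t*i,0,0]).as_matrix(); d=(R@q).T@D
        rows.append("%.3f %.3f %.3f %.3f"%(*d,t))
    print("; ".join(rows).replace("-0.000","0").replace("0.000","0"))
E
python3 - <<'E'
from st import *
plan(.502,.005,.25,18.5,17,True)
E
```

```text
-0.001 0.029 -0.030 -0.097; -0.001 0.032 -0.027 -0.097; -0.001 0.034 -0.024 -0.097; -0.001 0.036 -0.020 -0.097; -0.001 0.038 -0.017 -0.097; -0.001 0.039 -0.013 -0.097; -0.001 0.040 -0.009 -0.097; -0.001 0.041 -0.005 -0.097; -0.001 0.042 -0.001 -0.097; -0.001 0.041 0.003 -0.097; -0.001 0.041 0.007 -0.097; -0.001 0.040 0.011 -0.097; -0.001 0.039 0.015 -0.097; -0.001 0.037 0.018 -0.097; -0.001 0.035 0.022 -0.097; -0.001 0.033 0.025 -0.097; -0.001 0.030 0.028 -0.097
```

play_rows:
  increments: "-0.001 0.029 -0.030 -0.097; -0.001 0.032 -0.027 -0.097; -0.001 0.034 -0.024 -0.097; -0.001 0.036 -0.020 -0.097; -0.001 0.038 -0.017 -0.097; -0.001 0.039 -0.013 -0.097; -0.001 0.040 -0.009 -0.097; -0.001 0.041 -0.005 -0.097; -0.001 0.042 -0.001 -0.097; -0.001 0.041 0.003 -0.097; -0.001 0.041 0.007 -0.097; -0.001 0.040 0.011 -0.097; -0.001 0.039 0.015 -0.097; -0.001 0.037 0.018 -0.097; -0.001 0.035 0.022 -0.097; -0.001 0.033 0.025 -0.097; -0.001 0.030 0.028 -0.097"
  hand: 0

```text
clock: 2.0
position: [0.4955, 0.0312, 0.2554]
ee_rot: [-0.134, 0.694, 0.129, 0.695]
ft_force: [0.2, -0.3, -0.0]
grip_width: 0.5
```

Run:
```python
from st import *
rep(.502,.005,.25,18.5); plan(.502,.005,.24,18.5,5)
```

```text
clk 2.0 pos [0.4955 0.0312 0.2554] jaw 21.5 toolx [ 0.002 -0.007 -1.   ] F [ 0.23 -0.28 -0.02] gw 0.5
  tool shift [ 0.0056 -0.0267 -0.0035] turn(rad) 0.052 alt -3.09 j [ 0.62  0.1  -0.81  1.73  0.08  1.34  0.16]
0.003 -0.005 -0.001 0.010; 0.003 -0.005 -0.001 0.010; 0.003 -0.005 -0.001 0.010; 0.003 -0.005 -0.001 0.010; 0.003 -0.005 0 0.010
```

play_rows:
  increments: "0.025 -0.009 -0.001 0.018; 0.025 -0.009 -0.001 0.018; 0.025 -0.009 -0.001 0.016; 0.015 0 0 0; 0 0 0 0"

```text
clock: 2.5
position: [0.5052, 0.0122, 0.1637]
ee_rot: [-0.12, 0.695, 0.117, 0.699]
ft_force: [-0.0, -0.3, -0.1]
grip_width: 0.496
```

Run:
```python
from st import *
from ov import d
rep(.502,.005,.145,18.5)
c=camera("scene"); crop(c,290,130,110,110,5,"g1.png")
```

```text
clk 2.5 pos [0.5052 0.0122 0.1637] jaw 19.3 toolx [ 0.006 -0.003 -1.   ] F [-0.02 -0.26 -0.15] gw 0.496
  tool shift [ 0.0187 -0.0056 -0.0055] turn(rad) 0.014 alt -3.13 j [ 0.6   0.2  -0.79  1.84  0.16  1.16  0.1 ]
```

View pics/g1.png

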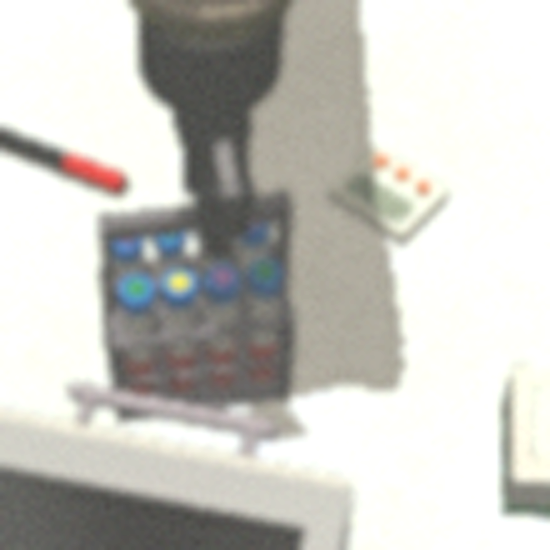

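The jaws straddle the rack's bar near its middle, with the finger at about (225,200) in the crop. I'll go down the rest of the way and close.

play_rows:
  increments: "0.010 -0.003 -0.003 0.010; 0.008 -0.003 -0.002 0; 0 0 0 0"

```text
clock: 2.85
position: [0.5039, 0.0041, 0.1476]
ee_rot: [-0.117, 0.694, 0.113, 0.701]
ft_force: [0.1, 0.3, -0.8]
grip_width: 0.502
```

play_rows:
  increments: "0 0 0 0; 0 0 0 0; 0 0 0 0; 0 0 0 0; 0 0 0 0"
  hand: 1
  squeeze: 60

```text
clock: 3.35
position: [0.504, 0.0041, 0.1482]
ee_rot: [-0.117, 0.694, 0.112, 0.701]
ft_force: [0.8, -0.6, -2.0]
grip_width: 0.132
```

Run:
```python
from st import *
rep(.502,.005,.145,18.5)
```

```text
clk 3.35 pos [0.504  0.0041 0.1482] jaw 18.7 toolx [ 0.011 -0.005 -1.   ] F [ 0.81 -0.55 -1.98] gw 0.132
  tool shift [ 0.0032  0.0015 -0.0016] turn(rad) 0.003 alt -3.14 j [ 0.61  0.21 -0.78  1.87  0.17  1.12  0.09]
```

play_rows:
  increments: "-0.015 0 0 0; -0.025 0 0 0; -0.030 0 0 0; -0.025 0 0 0; -0.010 0 0 0; 0 0 0 0"

```text
clock: 3.95
position: [0.5016, 0.0057, 0.2598]
ee_rot: [-0.117, 0.695, 0.114, 0.701]
ft_force: [-0.1, 0.0, -4.6]
grip_width: 0.13
```

Run:
```python
from st import *
rep(.492,.404,.25,-0.5);plan(.492,.404,.25,-0.5,14)
```

```text
clk 3.95 pos [0.5016 0.0057 0.2598] jaw 18.8 toolx [ 0.009 -0.004 -1.   ] F [-0.08  0.02 -4.58] gw 0.13
  tool shift [0.0083 0.3802 0.1192] turn(rad) 0.337 alt -2.8 j [ 0.65  0.1  -0.79  1.72  0.08  1.34  0.17]
0.001 0.027 0.009 0.024; 0.001 0.027 0.008 0.024; 0.001 0.028 0.007 0.024; 0.001 0.028 0.007 0.024; 0.001 0.028 0.006 0.024; 0.001 0.028 0.005 0.024; 0.001 0.028 0.005 0.024; 0.001 0.028 0.004 0.024; 0.001 0.028 0.003 0.024; 0.001 0.028 0.002 0.024; 0.001 0.028 0.002 0.024; 0.001 0.028 0.001 0.024; 0.001 0.028 0 0.024; 0.001 0.028 0 0.024
```

play_rows:
  increments: "0 0.015 0.005 0.024; 0 0.027 0.008 0.024; 0 0.028 0.007 0.024; 0 0.028 0.007 0.024; 0 0.028 0.006 0.024; 0 0.028 0.005 0.024; 0 0.028 0.005 0.024; 0 0.028 0.004 0.024; 0 0.028 0.003 0.024; 0 0.028 0.002 0.024; 0 0.028 0.002 0.024; 0 0.028 0.001 0.024; 0 0.026 0 0.024; 0 0.018 0 0.012; 0 0.004 0 0; 0 0 0 0"

```text
clock: 5.55
position: [0.4887, 0.3906, 0.2356]
ee_rot: [-0.0, 0.713, -0.009, 0.701]
ft_force: [0.3, -0.9, -4.6]
grip_width: 0.128
```

Run:
```python
from st import *
rep(.490,.404,.25,-0.5)
c=camera("top"); crop(c,120,130,130,150,4,"r1.png")
c=camera("scene"); crop(c,380,120,140,180,3,"r2.png")
```

```text
clk 5.55 pos [0.4887 0.3906 0.2356] jaw -0.7 toolx [-0.017 -0.013 -1.   ] F [ 0.28 -0.9  -4.59] gw 0.128
  tool shift [-0.0146  0.0132  0.0009] turn(rad) -0.004 alt 3.14 j [-0.11  0.49 -0.89  1.41  0.37  1.44 -1.01]
```

View pics/r1.png

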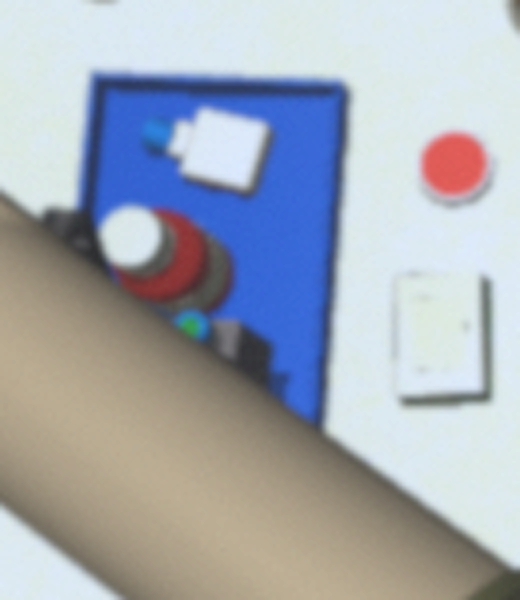

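View pics/r2.png

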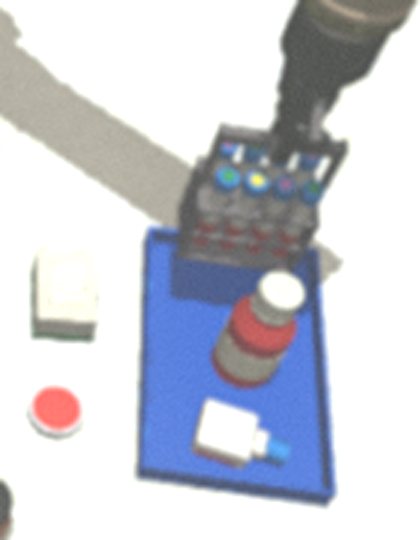

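play_rows:
  increments: "0.015 0.006 0.001 0; 0.018 0.006 0.001 0; 0.015 0 0 0; 0.012 0 0 0; 0.008 0 0 0; 0.004 0 0 0; 0 0 0 0"

```text
clock: 6.35
position: [0.4916, 0.3968, 0.1553]
ee_rot: [0.0, 0.713, -0.013, 0.701]
ft_force: [0.1, 0.6, -3.9]
grip_width: 0.13
```

Run:
```python
from st import *
rep(.490,.404,.153,-0.5)
c=camera("scene"); crop(c,380,120,140,180,3,"r3.png")
```

```text
clk 6.35 pos [0.4916 0.3968 0.1553] jaw -1.1 toolx [-0.017 -0.017 -1.   ] F [ 0.14  0.61 -3.9 ] gw 0.13
  tool shift [ 0.0022  0.0072 -0.0017] turn(rad) -0.01 alt 3.13 j [-0.14  0.56 -0.85  1.49  0.43  1.31 -1.05]
```

View pics/r3.png

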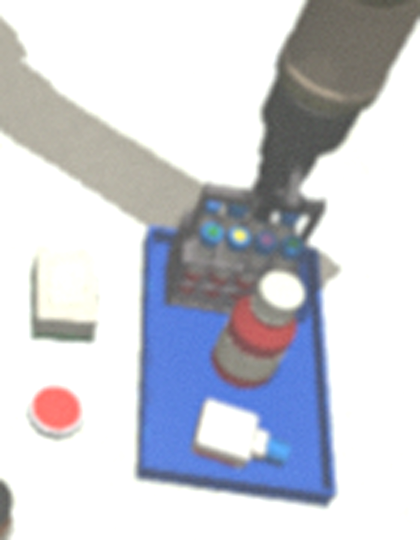

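play_rows:
  increments: "0.002 0 0 0; 0.002 0 0 0; 0 0 0 0"

```text
clock: 6.7
position: [0.4927, 0.3977, 0.1552]
ee_rot: [0.002, 0.712, -0.012, 0.702]
ft_force: [0.4, 0.3, -5.2]
grip_width: 0.128
```

play_rows:
  increments: "0.005 0 0 0; 0.005 0 0 0; 0 0 0 0"

```text
clock: 7.0
position: [0.4951, 0.3994, 0.156]
ee_rot: [0.003, 0.708, -0.011, 0.706]
ft_force: [-1.2, 0.9, -4.8]
grip_width: 0.124
```

Run:
```python
from st import *
rep(.490,.404,.153,-0.5)
print(get_obs()["torque"],get_obs()["joint_velocities"].round(3))
c=camera("scene"); crop(c,400,80,120,150,4,"r4.png")
c=camera("top"); crop(c,100,130,150,150,4,"r5.png")
```

```text
clk 7.0 pos [0.4951 0.3994 0.156 ] jaw -1.2 toolx [-0.003 -0.011 -1.   ] F [-1.16  0.91 -4.77] gw 0.124
  tool shift [ 0.003   0.0045 -0.0052] turn(rad) -0.012 alt 3.13 j [-0.14  0.56 -0.85  1.49  0.43  1.3  -1.06]
[-0.06278725  0.32749749 -0.0538139 ] [-0.001 -0.032  0.    -0.029 -0.011  0.027  0.004]
```

View pics/r4.png

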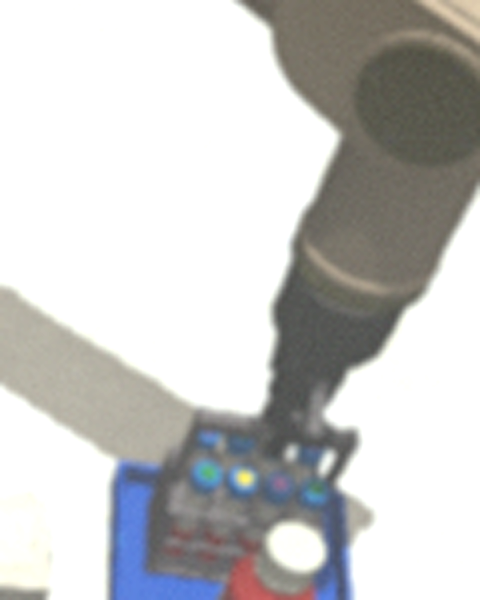

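View pics/r5.png

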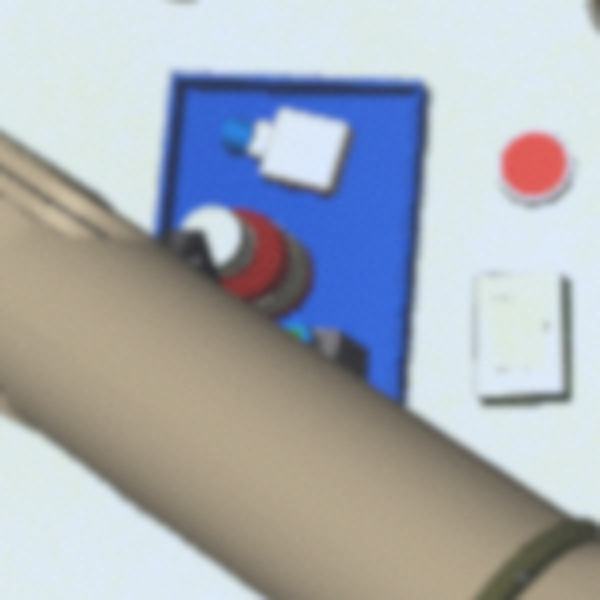

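play_rows:
  increments: "0.006 0 -0.003 0; 0 0 0 0"

```text
clock: 7.3
position: [0.4938, 0.3999, 0.1544]
ee_rot: [0.004, 0.706, -0.011, 0.708]
ft_force: [0.1, 0.2, -4.9]
grip_width: 0.123
```

Run:
```python
from st import *
rep(.490,.404,.153,-0.5)
print(get_obs()["torque"],get_obs()["joint_velocities"].round(3))
```

```text
clk 7.3 pos [0.4938 0.3999 0.1544] jaw -1.3 toolx [ 0.003 -0.01  -1.   ] F [ 0.12  0.19 -4.94] gw 0.123
  tool shift [ 0.0013  0.0041 -0.0039] turn(rad) -0.013 alt 3.13 j [-0.14  0.56 -0.85  1.5   0.44  1.29 -1.06]
[-0.05079892  0.02664226  0.02062394] [-0.002 -0.014  0.009 -0.02  -0.007  0.019  0.008]
```

play_rows:
  increments: "0.007 0 -0.003 0; 0.003 0 0 0"

```text
clock: 7.5
position: [0.4947, 0.4006, 0.1531]
ee_rot: [0.007, 0.702, -0.011, 0.712]
ft_force: [-5.9, -8.3, 20.1]
grip_width: 0.13
```

Run:
```python
from st import *
rep(.490,.404,.153,-0.5)
```

```text
clk 7.5 pos [0.4947 0.4006 0.1531] jaw -1.5 toolx [ 0.014 -0.007 -1.   ] F [-5.93 -8.25 20.08] gw 0.13
  tool shift [ 0.      0.0032 -0.0048] turn(rad) -0.017 alt 3.12 j [-0.14  0.55 -0.85  1.51  0.44  1.28 -1.07]
```

play_rows:
  increments: "-0.001 0 0 0; 0 0 0 0; 0 0 0 0; 0 0 0 0"
  hand: 0.3

```text
clock: 7.9
position: [0.4944, 0.4009, 0.1528]
ee_rot: [0.007, 0.702, -0.011, 0.712]
ft_force: [-0.5, -0.2, 0.0]
grip_width: 0.351
```

Run:
```python
from st import *
rep(.490,.404,.153,-0.5)
c=camera("scene"); crop(c,400,80,120,150,4,"r6.png")
```

```text
clk 7.9 pos [0.4944 0.4009 0.1528] jaw -1.4 toolx [ 0.013 -0.006 -1.   ] F [-0.45 -0.25  0.01] gw 0.351
  tool shift [-0.0003  0.003  -0.0045] turn(rad) -0.017 alt 3.13 j [-0.14  0.55 -0.85  1.51  0.44  1.27 -1.07]
```

View pics/r6.png

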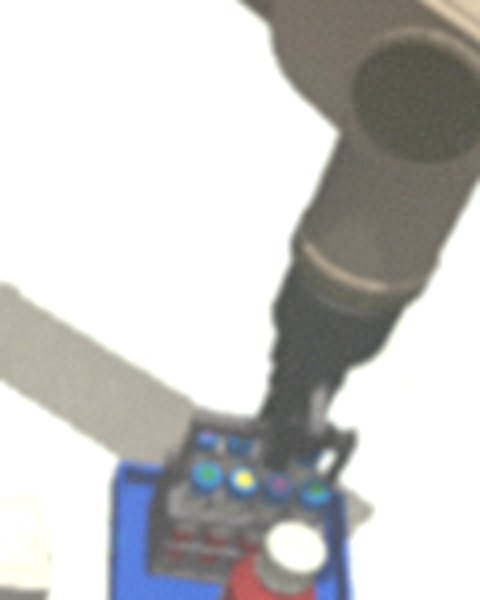

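play_rows:
  increments: "-0.010 0 0 0; -0.025 0 0 0; -0.030 0 0 0; -0.020 0 0 0"

```text
clock: 8.35
position: [0.4918, 0.4002, 0.2376]
ee_rot: [0.005, 0.705, -0.012, 0.709]
ft_force: [-0.2, 1.0, 0.6]
grip_width: 0.352
```

Run:
```python
from st import *
rep(.6134,.0108,.23,-3.9)
plan(.6134,.0108,.23,-3.9,13)
c=camera("top"); crop(c,120,130,130,150,4,"r7.png")
```

```text
clk 8.35 pos [0.4918 0.4002 0.2376] jaw -1.4 toolx [ 0.007 -0.01  -1.   ] F [-0.15  1.01  0.61] gw 0.352
  tool shift [ 0.0124 -0.3862  0.131 ] turn(rad) 0.044 alt -3.1 j [-0.13  0.49 -0.88  1.4   0.39  1.43 -1.03]
0.001 -0.030 0.010 0.003; 0.001 -0.030 0.010 0.003; 0.001 -0.030 0.010 0.003; 0.001 -0.030 0.010 0.003; 0.001 -0.030 0.010 0.003; 0.001 -0.030 0.011 0.003; 0.001 -0.030 0.011 0.003; 0.001 -0.029 0.011 0.003; 0.001 -0.029 0.011 0.003; 0.001 -0.029 0.011 0.003; 0.001 -0.029 0.011 0.003; 0.001 -0.029 0.011 0.003; 0.001 -0.029 0.011 0.003
```

play_rows:
  increments: "0 -0.028 0.006 0.003; 0 -0.035 0.008 0.003; 0 -0.035 0.010 0.003; 0 -0.035 0.010 0.003; 0 -0.035 0.010 0.003; 0 -0.035 0.011 0.003; 0 -0.035 0.011 0.003; 0 -0.035 0.011 0.003; 0 -0.035 0.012 0.003; 0 -0.030 0.012 0.003; 0 -0.020 0.011 0.003; 0 -0.010 0.008 0; 0 0 0 0"
  hand: 0.4

```text
clock: 9.7
position: [0.6011, 0.0173, 0.2503]
ee_rot: [0.018, 0.702, -0.02, 0.712]
ft_force: [-0.1, 0.5, 0.2]
grip_width: 0.3
```

Run:
```python
from st import *
rep(.6134,.0108,.111,-3.9)
c=camera("top"); crop(c,120,130,130,150,4,"r7.png")
c=camera("scene"); crop(c,260,100,160,140,4,"r8.png",__import__("ov").d[6:7])
```

```text
clk 9.7 pos [0.6011 0.0173 0.2503] jaw -3.1 toolx [ 0.015 -0.003 -1.   ] F [-0.09  0.51  0.19] gw 0.3
  tool shift [ 0.1395 -0.0055  0.0105] turn(rad) 0.014 alt -3.13 j [ 0.51  0.36 -0.78  1.49  0.26  1.38 -0.34]
```

View pics/r7.png

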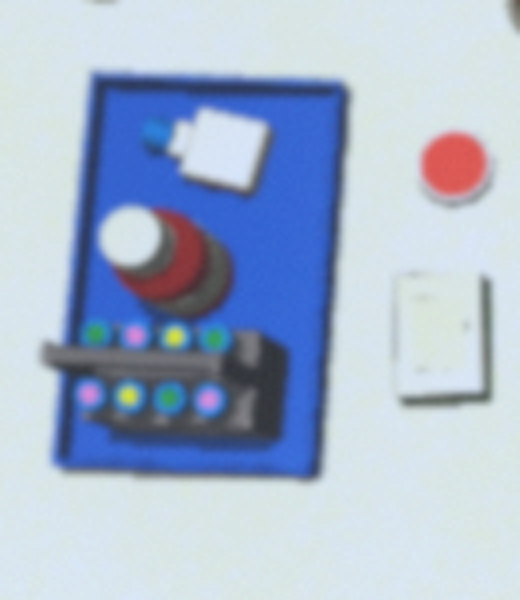

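View pics/r8.png

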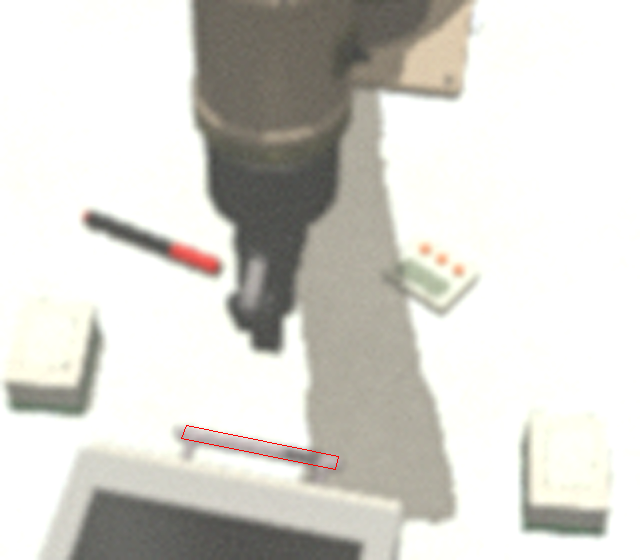

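The rack stands upright inside the tray with its caps at about (155,365) in the crop, and the bottle hasn't moved. The gripper is above and in front of the handle, so I'll lower it.

play_rows:
  increments: "0.020 -0.003 0.005 0.012; 0.025 -0.002 0.005 0; 0.025 0 0.002 0; 0.013 0 0 0; 0 0 0 0"

```text
clock: 10.3
position: [0.6121, 0.0249, 0.1675]
ee_rot: [0.018, 0.701, -0.017, 0.713]
ft_force: [0.2, -0.3, 1.1]
grip_width: 0.3
```

Run:
```python
from st import *
rep(.6134,.0108,.111,-3.9)
c=camera("scene"); crop(c,270,150,120,100,5,"s1.png")
c=camera("top"); crop(c,270,130,100,80,6,"s2.png")
```

```text
clk 10.3 pos [0.6121 0.0249 0.1675] jaw -2.9 toolx [ 0.017  0.001 -1.   ] F [ 0.24 -0.27  1.13] gw 0.3
  tool shift [ 0.0565 -0.0141  0.001 ] turn(rad) 0.018 alt -3.12 j [ 0.47  0.44 -0.76  1.57  0.32  1.24 -0.39]
```

View pics/s1.png

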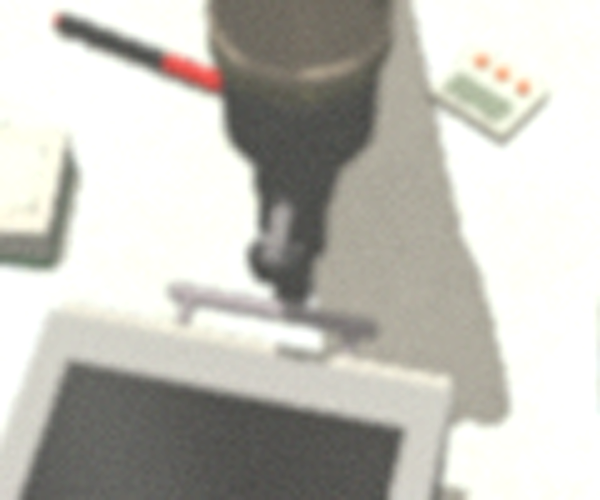

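View pics/s2.png

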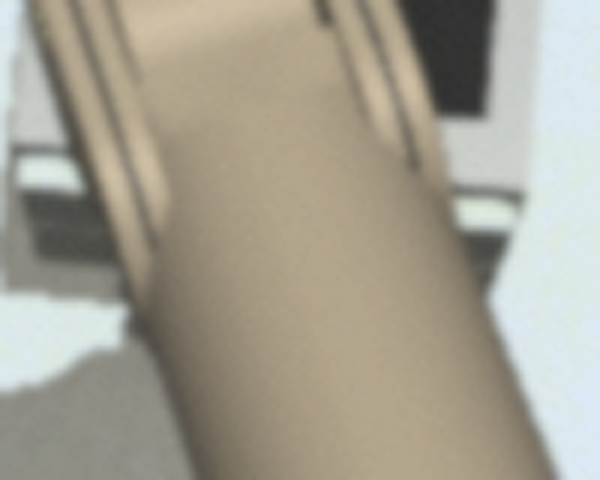

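play_rows:
  increments: "0.015 -0.006 0.001 0.010; 0.018 -0.006 0 0.008; 0.015 -0.004 0 0; 0.010 0 0 0; 0 0 0 0"

```text
clock: 10.9
position: [0.6174, 0.0078, 0.1133]
ee_rot: [0.025, 0.696, -0.025, 0.717]
ft_force: [-5.2, 0.7, 11.2]
grip_width: 0.3
```

Run:
```python
from st import *
rep(.6134,.0108,.111,-3.9)
c=camera("scene"); crop(c,270,150,120,100,5,"s3.png")
```

```text
clk 10.9 pos [0.6174 0.0078 0.1133] jaw -4.0 toolx [ 0.029 -0.    -1.   ] F [-5.24  0.75 11.23] gw 0.3
  tool shift [ 0.0022  0.0027 -0.0043] turn(rad) -0.003 alt 3.14 j [ 0.48  0.5  -0.73  1.62  0.36  1.13 -0.41]
```

View pics/s3.png

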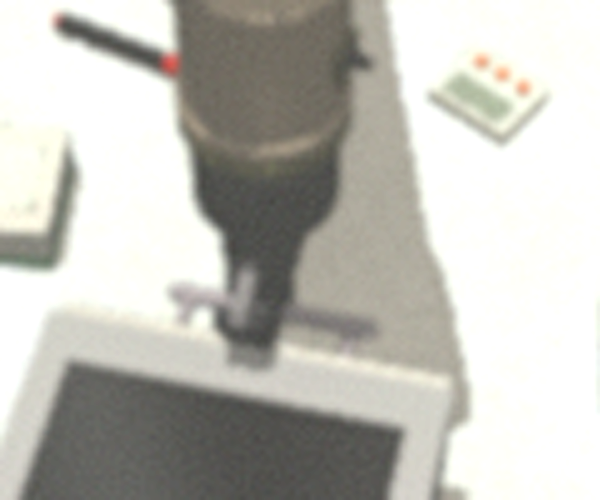

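play_rows:
  increments: "-0.004 0 -0.004 0; 0 0 -0.001 0"

```text
clock: 11.15
position: [0.6123, 0.0084, 0.1175]
ee_rot: [0.025, 0.696, -0.025, 0.717]
ft_force: [0.0, 0.1, 0.3]
grip_width: 0.302
```

play_rows:
  increments: "0 0 0 0; 0 0 0 0; 0 0 0 0"
  hand: 1
  squeeze: 60

```text
clock: 11.45
position: [0.6125, 0.0084, 0.1177]
ee_rot: [0.025, 0.696, -0.025, 0.717]
ft_force: [-0.3, -0.0, 1.4]
grip_width: 0.099
```

Run:
```python
from st import *
rep(.6134,.0108,.111,-3.9)
```

```text
clk 11.45 pos [0.6125 0.0084 0.1177] jaw -4.0 toolx [ 0.03 -0.   -1.  ] F [-0.32 -0.05  1.42] gw 0.099
  tool shift [0.0067 0.0024 0.0006] turn(rad) -0.002 alt 3.14 j [ 0.48  0.48 -0.73  1.64  0.36  1.13 -0.41]
```

play_rows:
  increments: "0 0 0 0; 0.005 0 0 0; 0.004 0 0 0"
  hand: 0.45

```text
clock: 11.75
position: [0.6148, 0.0084, 0.1103]
ee_rot: [0.025, 0.694, -0.025, 0.719]
ft_force: [-11.9, -2.2, 33.3]
grip_width: 0.274
```

play_rows:
  increments: "0 0 0 0; 0 0 0 0; 0 0 0 0"
  hand: 1

```text
clock: 12.05
position: [0.6142, 0.0086, 0.1108]
ee_rot: [0.025, 0.695, -0.025, 0.718]
ft_force: [-0.1, -1.1, 2.7]
grip_width: 0.105
```

Run:
```python
from st import *
rep(.6134,.0108,.111,-3.9)
```

```text
clk 12.05 pos [0.6142 0.0086 0.1108] jaw -4.1 toolx [ 0.034 -0.001 -0.999] F [-0.12 -1.13  2.69] gw 0.105
  tool shift [-0.0002  0.0022 -0.0009] turn(rad) -0.003 alt 3.14 j [ 0.48  0.49 -0.73  1.64  0.36  1.12 -0.41]
```

play_rows:
  increments: "-0.001 0 -0.010 0; -0.001 0 -0.015 0; -0.001 0 -0.020 0; 0 0 -0.020 0; -0.001 0 -0.020 0"

```text
clock: 12.55
position: [0.5276, 0.0143, 0.1108]
ee_rot: [0.026, 0.693, -0.025, 0.72]
ft_force: [1.0, -0.1, 1.0]
grip_width: 0.103
```

Run:
```python
from st import *
from ov import loc,unit
rep(*loc(unit,-.165-.16,0,.1108),-3.9)
```

```text
clk 12.55 pos [0.5276 0.0143 0.1108] jaw -4.1 toolx [ 0.037 -0.001 -0.999] F [ 1.04 -0.09  1.  ] gw 0.103
  tool shift [-0.0027  0.0019 -0.0741] turn(rad) -0.004 alt 3.14 j [ 0.58  0.31 -0.79  1.87  0.26  1.03 -0.39]
```

play_rows:
  increments: "-0.001 0.001 -0.018 0; -0.001 0.001 -0.018 0; -0.001 0 -0.016 0; 0 0 -0.010 0; 0 0 -0.005 0; 0 0 0 0"

```text
clock: 13.15
position: [0.4545, 0.0191, 0.1107]
ee_rot: [0.024, 0.692, -0.028, 0.721]
ft_force: [1.6, 1.2, 1.0]
grip_width: 0.108
```

Run:
```python
from st import *
from ov import loc,unit
rep(*loc(unit,-.165-.16,0,.1108),-3.9)
```

```text
clk 13.15 pos [0.4545 0.0191 0.1107] jaw -4.2 toolx [ 0.04  -0.007 -0.999] F [1.59 1.15 1.  ] gw 0.108
  tool shift [-0.0001  0.0024 -0.0009] turn(rad) -0.006 alt 3.14 j [ 0.66  0.12 -0.84  2.04  0.13  0.98 -0.32]
```

play_rows:
  increments: "0 0 0 0; 0 0 0 0; -0.010 0 0 0; -0.025 0 0 0; -0.035 0 0 0; -0.030 0 0 0; -0.010 0 0 0"
  hand: 0.4

```text
clock: 13.85
position: [0.4481, 0.0204, 0.2237]
ee_rot: [0.025, 0.695, -0.026, 0.718]
ft_force: [0.9, -1.1, -0.6]
grip_width: 0.298
```

Run:
```python
from st import *
rep(.5324,.2335,.15,94.7)
plan(.5324,.2335,.15,94.7,12)
plan(.5324,.2335,.15,94.7,12,True)
from ov import *
d2=[(box(*loc(unit,-.1225-.16,0,0)[:2],r(unit[2]),.015,.214,.148),R_),(box(*loc(unit,-.165-.16,0,0)[:2],r(unit[2]),.011,.11,.122),R_)]
c=camera("scene"); crop(c,250,120,160,150,4,"s4.png",d2)
```

```text
clk 13.85 pos [0.4481 0.0204 0.2237] jaw -4.2 toolx [ 0.034 -0.003 -0.999] F [ 0.93 -1.15 -0.63] gw 0.298
  tool shift [0.0757 0.2187 0.0661] turn(rad) 1.416 alt -1.73 j [ 0.72 -0.05 -0.83  1.91 -0.03  1.23 -0.18]
0.006 0.018 0.006 0.118; 0.006 0.019 0.003 0.118; 0.006 0.019 0.001 0.118; 0.006 0.019 -0.001 0.118; 0.006 0.019 -0.003 0.118; 0.006 0.018 -0.006 0.118; 0.006 0.017 -0.008 0.118; 0.006 0.016 -0.010 0.118; 0.006 0.015 -0.012 0.118; 0.006 0.014 -0.013 0.118; 0.006 0.012 -0.015 0.118; 0.006 0.010 -0.016 0.118
0.006 0.018 0.006 -0.144; 0.006 0.017 0.008 -0.144; 0.006 0.016 0.010 -0.144; 0.006 0.014 0.013 -0.144; 0.006 0.012 0.015 -0.144; 0.006 0.010 0.016 -0.144; 0.006 0.008 0.017 -0.144; 0.006 0.005 0.018 -0.144; 0.006 0.002 0.019 -0.144; 0.006 0 0.019 -0.144; 0.006 -0.003 0.019 -0.144; 0.006 -0.006 0.018 -0.144
```

View pics/s4.png

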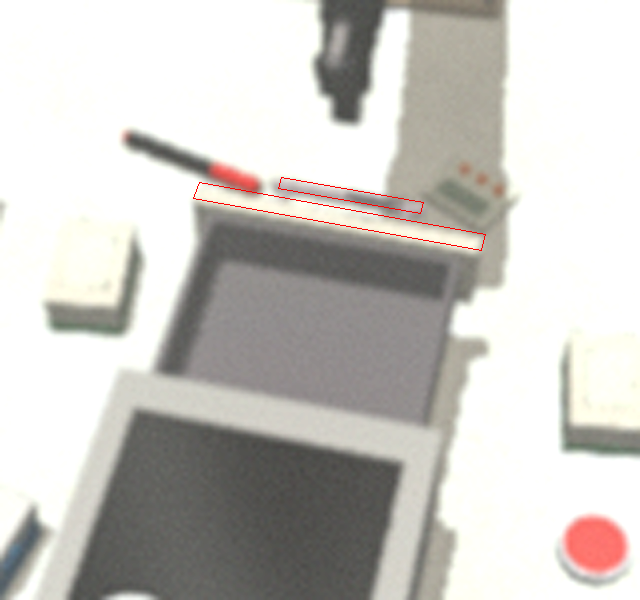

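play_rows:
  increments: "0 0.018 0.006 -0.144; 0 0.017 0.008 -0.144; 0 0.016 0.010 -0.144; 0 0.014 0.013 -0.144; 0 0.012 0.015 -0.144; 0 0.010 0.016 -0.144; 0 0.008 0.017 -0.144; 0 0.005 0.018 -0.144; 0.006 0.002 0.019 -0.144; 0.006 0 0.019 -0.144; 0.010 -0.003 0.019 -0.144; 0.010 -0.006 0.018 -0.144; 0 0 0 0"
  hand: -1

```text
clock: 15.2
position: [0.5248, 0.2405, 0.1792]
ee_rot: [0.542, -0.457, -0.531, -0.464]
ft_force: [-0.8, 0.1, -0.9]
grip_width: 1.003
```

Run:
```python
from st import *
rep(.5324,.2335,.015,94.7)
c=camera("scene"); crop(c,340,120,120,120,5,"t1.png")
```

```text
clk 15.2 pos [0.5248 0.2405 0.1792] jaw 98.7 toolx [ 0.019 -0.003 -1.   ] F [-0.79  0.1  -0.89] gw 1.003
  tool shift [ 0.1643 -0.0035 -0.0072] turn(rad) 0.07 alt -3.07 j [ 0.33  0.46 -1.07  1.64  0.44  1.28  0.9 ]
```

View pics/t1.png

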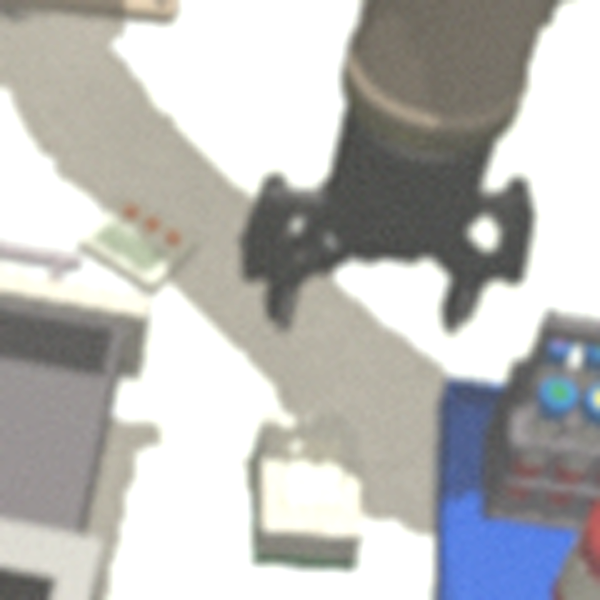

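play_rows:
  increments: "0.020 -0.002 -0.004 0.035; 0.030 -0.001 -0.003 0.035; 0.030 0 0 0; 0.020 0 0 0; 0.006 0 0 0; 0 0 0 0"

```text
clock: 15.85
position: [0.5309, 0.228, 0.0699]
ee_rot: [0.519, -0.483, -0.508, -0.489]
ft_force: [-0.1, 0.8, 0.3]
grip_width: 1.004
```

Run:
```python
from st import *
rep(.5324,.2335,.018,94.7)
c=camera("scene"); crop(c,340,120,120,120,5,"t2.png")
```

```text
clk 15.85 pos [0.5309 0.228  0.0699] jaw 93.1 toolx [ 0.018 -0.005 -1.   ] F [-0.12  0.85  0.35] gw 1.004
  tool shift [ 0.0519 -0.0009  0.0057] turn(rad) -0.028 alt 3.11 j [ 0.27  0.57 -0.97  1.74  0.54  1.1   0.75]
```

View pics/t2.png

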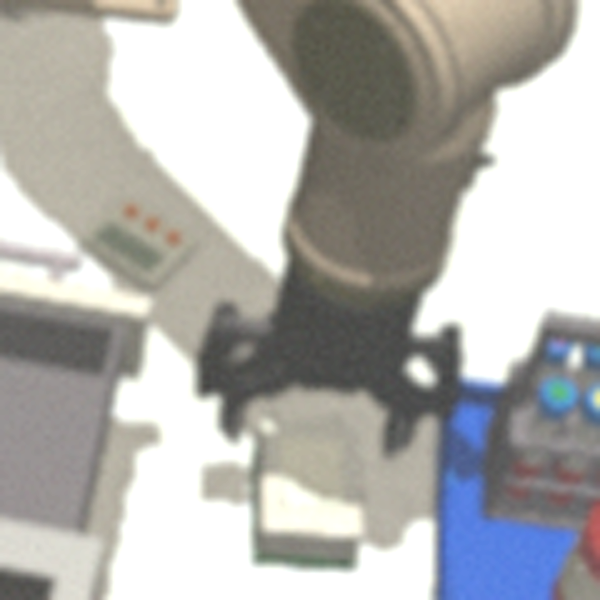

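play_rows:
  increments: "0.015 0 0.003 -0.014; 0.018 0 0.003 -0.014; 0.010 0 0 0; 0.006 0 0 0; 0 0 0 0"

```text
clock: 16.4
position: [0.5332, 0.2348, 0.0199]
ee_rot: [0.527, -0.474, -0.514, -0.483]
ft_force: [-0.5, -0.6, -0.0]
grip_width: 1.002
```

Run:
```python
from st import *
rep(.5324,.2335,.018,94.7)
```

```text
clk 16.4 pos [0.5332 0.2348 0.0199] jaw 94.8 toolx [ 0.022 -0.003 -1.   ] F [-0.49 -0.61 -0.01] gw 1.002
  tool shift [ 0.0019  0.0009 -0.0012] turn(rad) 0.001 alt -3.14 j [ 0.22  0.65 -0.92  1.77  0.61  1.02  0.72]
```

Well aligned. I'll close on it and lift a little to weigh it.

play_rows:
  increments: "0 0 0 0; 0 0 0 0; 0 0 0 0; 0 0 0 0"
  hand: 1
  squeeze: 35

```text
clock: 16.8
position: [0.5338, 0.2352, 0.021]
ee_rot: [0.527, -0.474, -0.513, -0.484]
ft_force: [0.3, -0.8, -1.0]
grip_width: 0.699
```

play_rows:
  increments: "-0.010 0 0 0; -0.015 0 0 0; -0.010 0 0 0; 0 0 0 0; 0 0 0 0"

```text
clock: 17.3
position: [0.5336, 0.2356, 0.0609]
ee_rot: [0.527, -0.473, -0.513, -0.484]
ft_force: [-0.9, 0.4, -1.2]
grip_width: 0.694
```

Run:
```python
from st import *
rep(.5324,.2335,.018,94.7)
c=camera("scene"); crop(c,340,120,120,120,5,"t3.png")
```

```text
clk 17.3 pos [0.5336 0.2356 0.0609] jaw 94.7 toolx [ 0.026 -0.002 -1.   ] F [-0.93  0.41 -1.2 ] gw 0.694
  tool shift [ 0.0428  0.0024 -0.0018] turn(rad) 0.001 alt -3.14 j [ 0.25  0.59 -0.96  1.74  0.57  1.08  0.76]
```

View pics/t3.png

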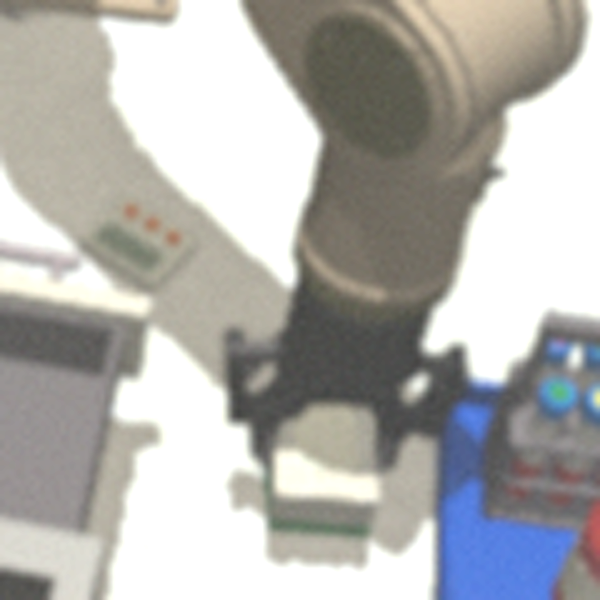

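play_rows:
  increments: "0 0 0 0; 0 0 0 0"

```text
clock: 17.55
position: [0.5333, 0.2354, 0.0602]
ee_rot: [0.527, -0.474, -0.513, -0.484]
ft_force: [0.2, 0.8, -0.1]
grip_width: 0.698
```

Run:
```python
from st import *
for i in range(6):
    camera("top"); print(get_obs()["ft_force"].round(2))
```

```text
[-0.39  0.14 -1.06]
[ 0.29 -0.18 -0.14]
[-1.09 -0.14 -0.17]
[-0.21  0.72 -0.32]
[ 0.52 -0.71 -0.75]
[-0.26  0.4  -0.95]
```

The left pack weighs about 0.5 N, so it is the empty one. I'll set it back down and fetch the full one first, to keep the order asked.

play_rows:
  increments: "0.015 0 0 0; 0.012 0 0 0; 0.007 0 0 0; 0.004 0 0 0; 0 0 0 0"

```text
clock: 18.35
position: [0.5346, 0.2353, 0.0197]
ee_rot: [0.528, -0.474, -0.513, -0.484]
ft_force: [-1.8, -1.8, 7.9]
grip_width: 0.698
```

Run:
```python
from st import *
rep(.5324,.2335,.020,94.7)
```

```text
clk 18.35 pos [0.5346 0.2353 0.0197] jaw 94.7 toolx [ 0.025 -0.004 -1.   ] F [-1.77 -1.78  7.93] gw 0.698
  tool shift [-0.0004  0.0024 -0.0016] turn(rad) 0.0 alt -3.14 j [ 0.22  0.65 -0.92  1.76  0.62  1.02  0.72]
```

play_rows:
  increments: "0 0 0 0; 0 0 0 0; 0 0 0 0; -0.015 0 0 0; -0.035 0 0 0; -0.045 0 0 0; -0.045 0 0 0; -0.040 0 0 0; 0 0 0 0"
  hand: -1

```text
clock: 19.25
position: [0.5281, 0.2372, 0.2094]
ee_rot: [0.527, -0.473, -0.514, -0.483]
ft_force: [0.9, 0.4, -0.1]
grip_width: 0.998
```

Run:
```python
from st import *
rep(.4881,-.1818,.22,93.8)
plan(.4881,-.1818,.22,93.8,11)
```

```text
clk 19.25 pos [0.5281 0.2372 0.2094] jaw 94.9 toolx [ 0.023 -0.003 -1.   ] F [ 0.94  0.37 -0.08] gw 0.998
  tool shift [-0.0104  0.0754 -0.4141] turn(rad) 0.019 alt -3.12 j [ 0.34  0.43 -1.08  1.6   0.41  1.33  0.86]
-0.001 0.007 -0.038 0.002; -0.001 0.007 -0.038 0.002; -0.001 0.007 -0.038 0.002; -0.001 0.007 -0.038 0.002; -0.001 0.007 -0.038 0.002; -0.001 0.007 -0.038 0.002; -0.001 0.006 -0.038 0.002; -0.001 0.006 -0.038 0.002; -0.001 0.006 -0.038 0.002; -0.001 0.006 -0.038 0.002; -0.001 0.006 -0.038 0.002
```

play_rows:
  increments: "-0.005 0.004 -0.030 0.002; -0.003 0.007 -0.038 0.002; -0.001 0.007 -0.038 0.002; -0.001 0.007 -0.038 0.002; -0.001 0.007 -0.038 0.002; -0.001 0.007 -0.038 0.002; -0.001 0.006 -0.038 0.002; -0.001 0.006 -0.038 0.002; -0.001 0.006 -0.038 0.002; -0.001 0.006 -0.030 0.002; 0 0.004 -0.020 0; 0 0 -0.008 0; 0 0 0 0"

```text
clock: 20.55
position: [0.4872, -0.1694, 0.2313]
ee_rot: [0.526, -0.476, -0.51, -0.487]
ft_force: [-0.1, 0.0, 0.1]
grip_width: 0.999
```

Run:
```python
from st import *
rep(.4881,-.1818,.018,93.8)
c=camera("scene"); crop(c,220,120,120,120,5,"u1.png")
```

```text
clk 20.55 pos [ 0.4872 -0.1694  0.2313] jaw 94.2 toolx [ 0.028 -0.005 -1.   ] F [-0.13  0.03  0.08] gw 0.999
  tool shift [ 0.2133  0.0058 -0.0111] turn(rad) 0.006 alt -3.14 j [ 1.17  0.19 -1.01  1.74  0.17  1.28  1.77]
```

View pics/u1.png

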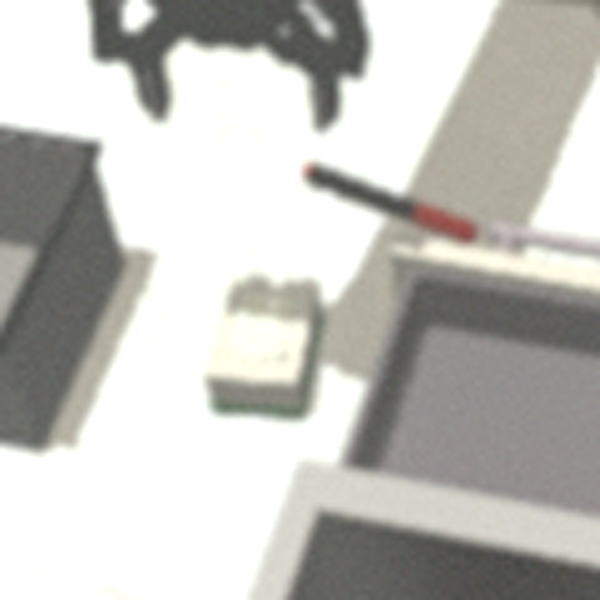

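play_rows:
  increments: "0.025 0.003 -0.006 0.006; 0.035 0.003 -0.006 0; 0.040 0 0 0; 0.030 0 0 0; 0.020 0 0 0; 0 0 0 0"
  hand: -0.8

```text
clock: 21.2
position: [0.4903, -0.1708, 0.0788]
ee_rot: [0.529, -0.472, -0.511, -0.486]
ft_force: [-0.6, 0.3, -0.1]
grip_width: 0.903
```

Run:
```python
from st import *
rep(.4881,-.1818,.018,93.8)
c=camera("scene"); crop(c,220,120,120,120,5,"u2.png")
```

```text
clk 21.2 pos [ 0.4903 -0.1708  0.0788] jaw 94.7 toolx [ 0.033 -0.004 -0.999] F [-0.63  0.31 -0.08] gw 0.903
  tool shift [ 0.0607  0.0051 -0.0104] turn(rad) 0.016 alt -3.13 j [ 1.06  0.39 -0.93  1.9   0.37  1.    1.62]
```

View pics/u2.png

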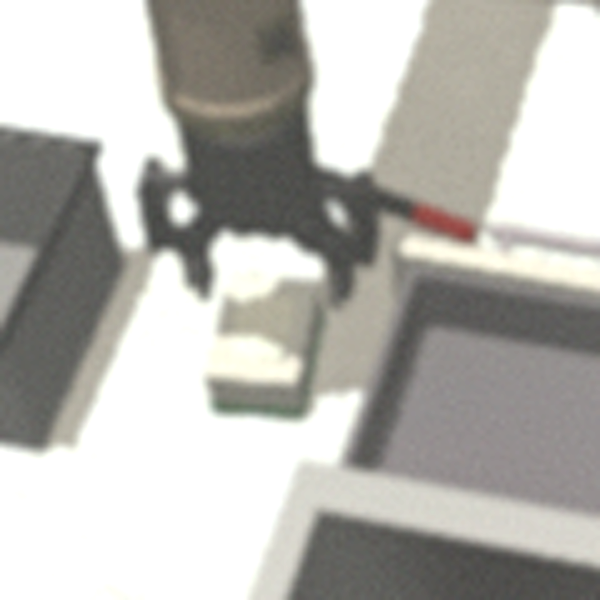

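play_rows:
  increments: "0 0.003 -0.007 0.008; 0.010 0.003 -0.006 0.008; 0.018 0 0 0; 0.015 0 0 0; 0.008 0 0 0; 0 0 0 0"

```text
clock: 21.85
position: [0.4901, -0.1857, 0.0288]
ee_rot: [0.528, -0.476, -0.504, -0.491]
ft_force: [-0.2, 0.9, 0.3]
grip_width: 0.9
```

Run:
```python
from st import *
rep(.4881,-.1818,.018,93.8)
c=camera("scene"); crop(c,220,120,120,120,5,"u3.png")
```

```text
clk 21.85 pos [ 0.4901 -0.1857  0.0288] jaw 93.7 toolx [ 0.039 -0.007 -0.999] F [-0.16  0.88  0.27] gw 0.9
  tool shift [0.0107 0.0022 0.0041] turn(rad) -0.001 alt 3.14 j [ 1.03  0.46 -0.87  1.93  0.45  0.91  1.57]
```

View pics/u3.png

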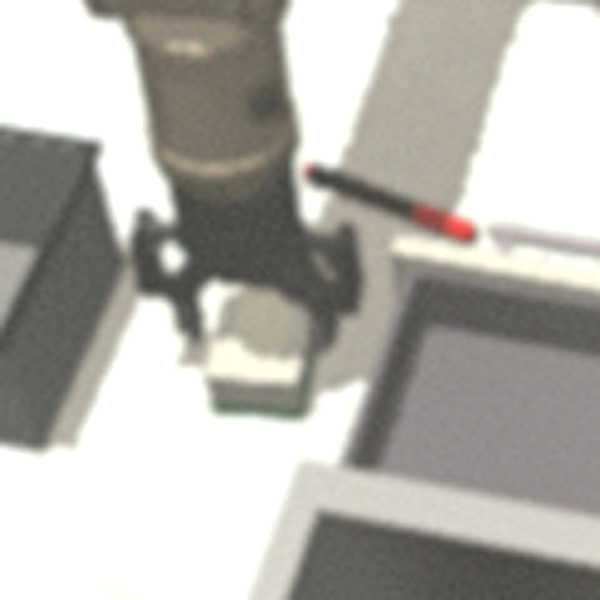

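play_rows:
  increments: "0.005 0.001 0.004 0; 0.006 0.001 0 0; 0 0 0 0"

```text
clock: 22.2
position: [0.489, -0.1812, 0.018]
ee_rot: [0.528, -0.475, -0.504, -0.491]
ft_force: [-0.3, -0.2, 0.2]
grip_width: 0.899
```

play_rows:
  increments: "0 0 0 0; 0 0 0 0; 0 0 0 0; 0 0 0 0"
  hand: 1
  squeeze: 50

```text
clock: 22.6
position: [0.4892, -0.1818, 0.0186]
ee_rot: [0.529, -0.475, -0.503, -0.491]
ft_force: [0.6, -0.4, -2.4]
grip_width: 0.692
```

play_rows:
  increments: "-0.008 0 0 0; -0.012 0 0 0; -0.015 0 0 0; -0.005 0 0 0; 0 0 0 0"

```text
clock: 23.1
position: [0.4871, -0.181, 0.0623]
ee_rot: [0.529, -0.475, -0.504, -0.491]
ft_force: [0.4, 0.1, -3.4]
grip_width: 0.694
```

Run:
```python
from st import *
rep(.4881,-.1818,.018,93.8)
for i in range(4):
    camera("top"); print(get_obs()["ft_force"].round(2))
c=camera("scene"); crop(c,220,120,120,120,5,"u4.png")
```

```text
clk 23.1 pos [ 0.4871 -0.181   0.0623] jaw 93.8 toolx [ 0.041 -0.008 -0.999] F [ 0.38  0.12 -3.4 ] gw 0.694
  tool shift [ 0.0443  0.0008 -0.0004] turn(rad) -0.0 alt 3.14 j [ 1.06  0.4  -0.91  1.92  0.39  0.96  1.61]
[ 0.21 -0.03 -3.86]
[-0.71  0.63 -3.42]
[ 0.09  0.43 -3.46]
[-0.11 -1.3  -3.34]
```

View pics/u4.png

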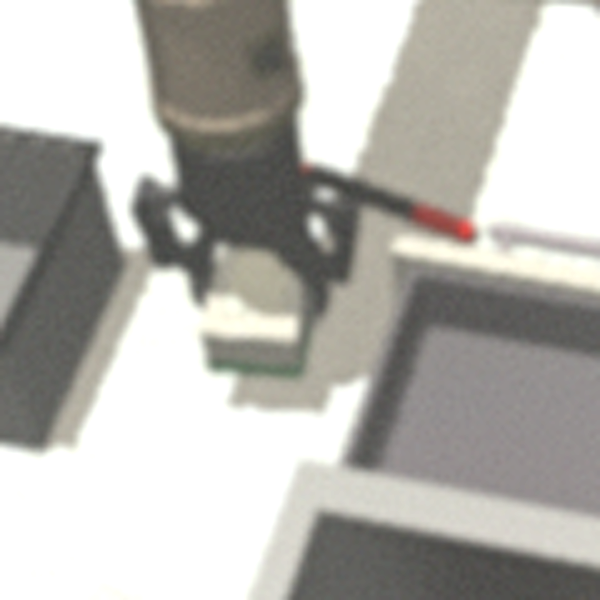

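play_rows:
  increments: "-0.020 0 0 0; -0.035 0 0 0; -0.040 0 0 0; -0.035 0 0 0; -0.020 0 0 0; 0 0 0 0"

```text
clock: 23.95
position: [0.4785, -0.1781, 0.212]
ee_rot: [0.525, -0.475, -0.508, -0.49]
ft_force: [-0.0, 0.3, -4.3]
grip_width: 0.695
```

Run:
```python
from st import *
from ov import loc,unit
t=loc(unit,-.198,0,.22);print(t)
rep(*t,86.1)
plan(*t,86.1,8)
c=camera("top"); crop(c,240,130,200,130,4,"u5.png")
```

```text
[np.float64(0.580449159172125), np.float64(0.013029114306645285), 0.22]
clk 23.95 pos [ 0.4785 -0.1781  0.212 ] jaw 93.9 toolx [ 0.032 -0.002 -0.999] F [-0.01  0.3  -4.32] gw 0.695
  tool shift [-0.005  -0.115   0.1836] turn(rad) 0.137 alt -3.0 j [ 1.21  0.19 -1.02  1.78  0.17  1.23  1.78]
-0.001 -0.014 0.023 0.017; -0.001 -0.014 0.023 0.017; -0.001 -0.014 0.023 0.017; -0.001 -0.013 0.024 0.017; -0.001 -0.013 0.024 0.017; -0.001 -0.012 0.024 0.017; -0.001 -0.012 0.024 0.017; -0.001 -0.012 0.025 0.017
```

View pics/u5.png

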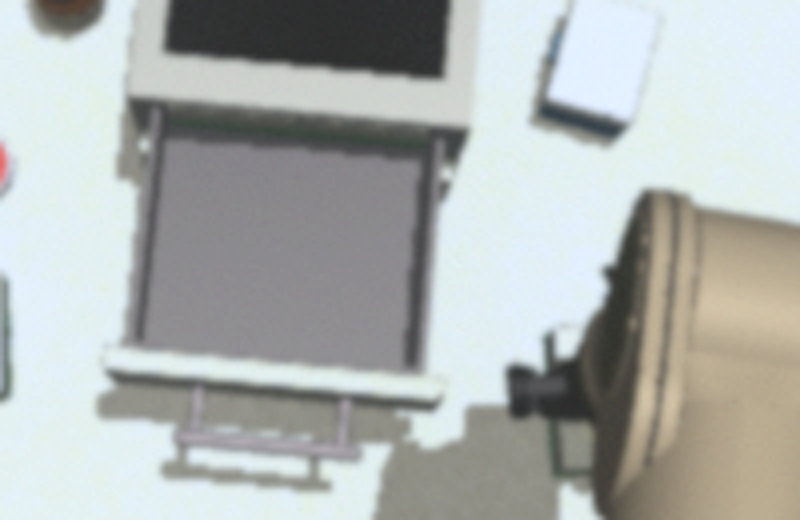

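play_rows:
  increments: "-0.002 -0.010 0.015 0.017; -0.002 -0.014 0.023 0.017; -0.001 -0.014 0.023 0.017; -0.001 -0.013 0.024 0.017; -0.001 -0.013 0.024 0.017; -0.001 -0.012 0.024 0.017; -0.001 -0.012 0.022 0.017; 0 -0.010 0.015 0.017; 0 -0.004 0.006 0; 0 0 0 0"

```text
clock: 25.0
position: [0.5745, 0.004, 0.2001]
ee_rot: [-0.481, 0.516, 0.481, 0.521]
ft_force: [-0.2, -0.0, -3.5]
grip_width: 0.692
```

Run:
```python
from st import *
from ov import loc,unit
t=loc(unit,-.198,0,.112)
rep(*t,86.1)
c=camera("scene"); crop(c,250,120,160,130,5,"v1.png")
```

```text
clk 25.0 pos [0.5745 0.004  0.2001] jaw 85.7 toolx [ 0.005  0.006 -1.   ] F [-0.24 -0.01 -3.49] gw 0.692
  tool shift [ 0.0882 -0.0049  0.009 ] turn(rad) -0.006 alt 3.14 j [ 0.72  0.41 -1.01  1.62  0.36  1.31  1.15]
```

View pics/v1.png

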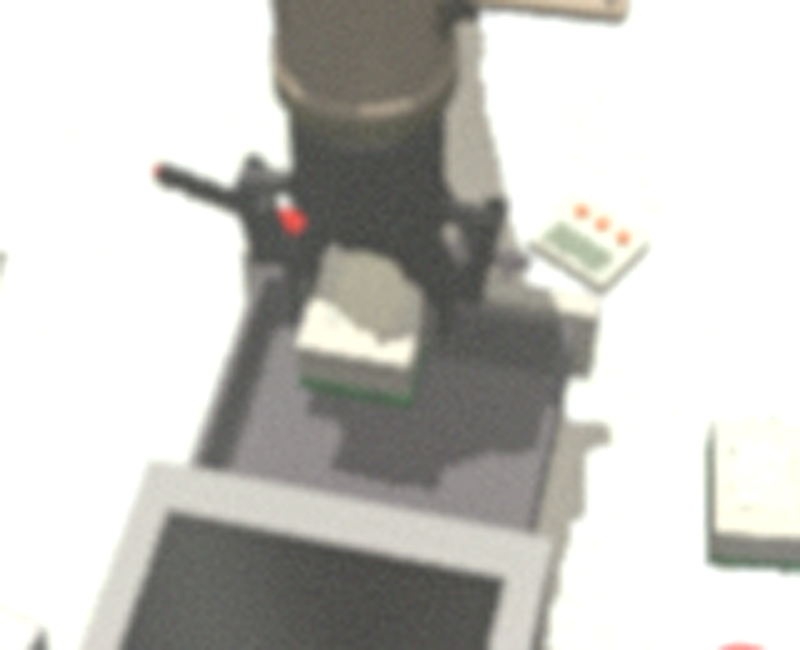

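play_rows:
  increments: "0.010 -0.003 0.005 0; 0.018 -0.002 0.004 0; 0.020 0 0 0; 0.015 0 0 0; 0.008 0 0 0; 0.003 0 0 0; 0 0 0 0"

```text
clock: 25.75
position: [0.5784, 0.0079, 0.117]
ee_rot: [-0.479, 0.519, 0.48, 0.52]
ft_force: [-0.1, 0.8, -3.2]
grip_width: 0.692
```

Run:
```python
from st import *
from ov import loc,unit
t=loc(unit,-.198,0,.1086)
rep(*t,86.1)
c=camera("scene"); crop(c,250,120,160,130,5,"v2.png")
```

```text
clk 25.75 pos [0.5784 0.0079 0.117 ] jaw 85.4 toolx [ 0.     0.003 -1.   ] F [-0.08  0.77 -3.22] gw 0.692
  tool shift [ 0.0085 -0.0016  0.0052] turn(rad) -0.012 alt 3.13 j [ 0.66  0.51 -0.95  1.69  0.44  1.17  1.08]
```

View pics/v2.png

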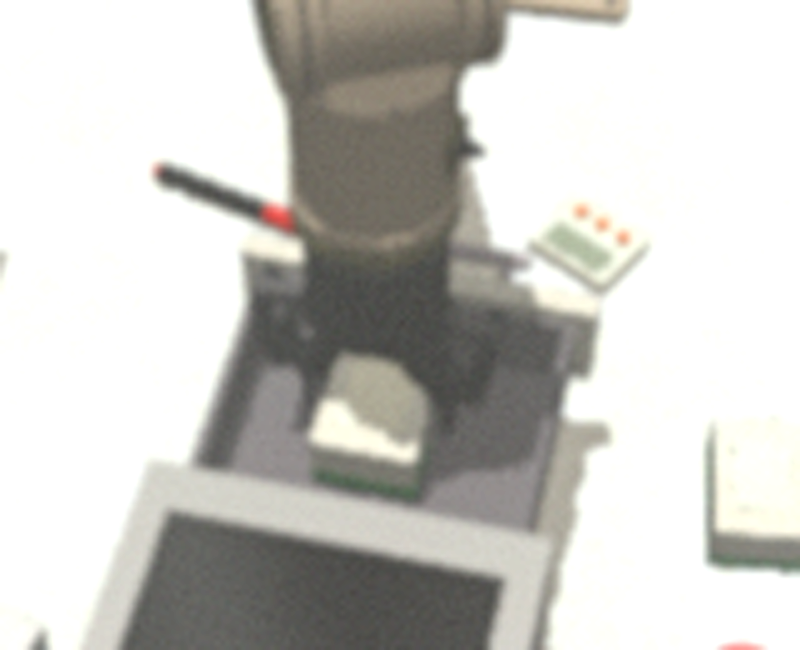

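play_rows:
  increments: "0.003 0 0.003 0; 0.003 0 0.001 0; 0.002 0 0 0"

```text
clock: 26.1
position: [0.5802, 0.0124, 0.1108]
ee_rot: [-0.48, 0.518, 0.479, 0.521]
ft_force: [-0.4, -0.1, -3.3]
grip_width: 0.694
```

play_rows:
  increments: "0.003 0 0 0; 0.001 0 0 0"

```text
clock: 26.3
position: [0.5826, 0.0125, 0.1093]
ee_rot: [-0.481, 0.517, 0.477, 0.523]
ft_force: [-0.7, -1.2, 2.9]
grip_width: 0.692
```

play_rows:
  increments: "0 0 0 0; 0 0 0 0; 0 0 0 0; -0.010 0 0 0; -0.025 0 0 0; -0.035 0 0 0; -0.035 0 0 0; -0.015 0 0 0; 0 0 0 0"
  hand: -0.8

```text
clock: 27.2
position: [0.5812, 0.0133, 0.2368]
ee_rot: [-0.482, 0.516, 0.478, 0.523]
ft_force: [0.4, 0.7, -0.4]
grip_width: 0.9
```

Run:
```python
from st import *
rep(.5335,.2345,.22,94.7)
plan(.5335,.2345,.22,94.7,7)
c=camera("scene"); crop(c,250,120,160,130,5,"v3.png")
```

```text
clk 27.2 pos [0.5812 0.0133 0.2368] jaw 85.5 toolx [ 0.011  0.003 -1.   ] F [ 0.36  0.65 -0.44] gw 0.9
  tool shift [0.0169 0.0653 0.2167] turn(rad) -0.161 alt 2.98 j [ 0.7   0.4  -1.02  1.55  0.34  1.37  1.15]
0.002 0.009 0.031 -0.023; 0.002 0.009 0.031 -0.023; 0.002 0.008 0.031 -0.023; 0.002 0.007 0.032 -0.023; 0.002 0.006 0.032 -0.023; 0.002 0.006 0.032 -0.023; 0.002 0.005 0.032 -0.023
```

View pics/v3.png

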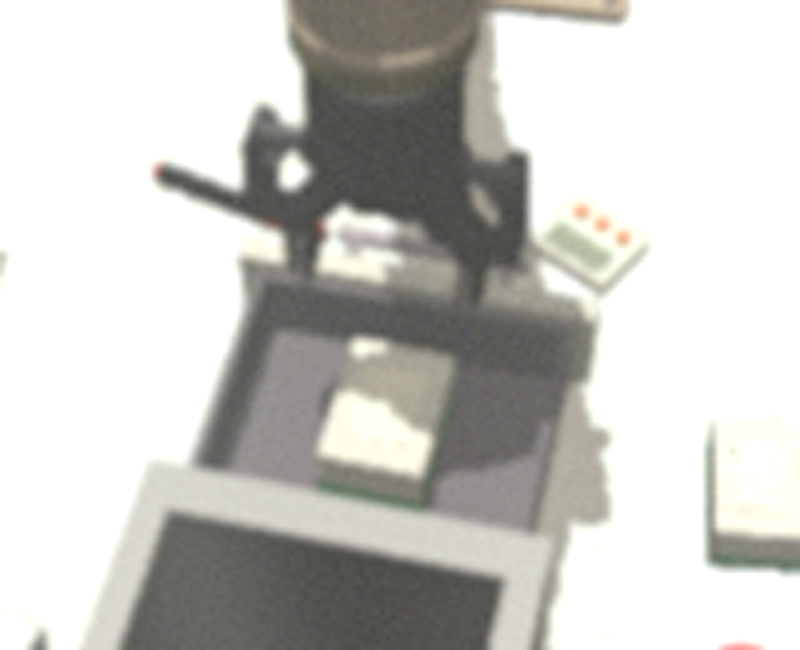

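The full pack lies flat in the bay at crop (385,415). Next is the empty one.

play_rows:
  increments: "0 0.006 0.022 -0.023; 0 0.009 0.031 -0.023; 0 0.008 0.031 -0.023; 0 0.007 0.031 -0.023; 0 0.006 0.031 -0.023; 0.003 0.006 0.028 -0.023; 0.003 0.005 0.022 -0.023; 0.005 0.004 0.010 0; 0 0 0 0"

```text
clock: 28.15
position: [0.5213, 0.2287, 0.2117]
ee_rot: [-0.521, 0.478, 0.525, 0.475]
ft_force: [0.2, -0.2, -0.8]
grip_width: 0.9
```

Run:
```python
from st import *
rep(.5345,.2353,.020,94.7)
```

```text
clk 28.15 pos [0.5213 0.2287 0.2117] jaw 95.3 toolx [-0.007  0.001 -1.   ] F [ 0.21 -0.2  -0.84] gw 0.9
  tool shift [ 0.1916 -0.0151  0.0051] turn(rad) 0.011 alt -3.13 j [ 0.37  0.43 -1.09  1.6   0.39  1.35  0.89]
```

play_rows:
  increments: "0.020 -0.006 0.003 0.006; 0.035 -0.006 0.002 0.005; 0.035 -0.003 0 0; 0.030 0 0 0; 0.015 0 0 0; 0 0 0 0"

```text
clock: 28.75
position: [0.5374, 0.2278, 0.0695]
ee_rot: [-0.516, 0.485, 0.519, 0.479]
ft_force: [0.7, -0.1, -0.2]
grip_width: 0.898
```

Run:
```python
from st import *
rep(.5345,.2353,.020,94.7)
c=camera("scene"); crop(c,340,120,120,120,5,"w1.png")
```

```text
clk 28.75 pos [0.5374 0.2278 0.0695] jaw 94.1 toolx [-0.008 -0.003 -1.   ] F [ 0.66 -0.07 -0.19] gw 0.898
  tool shift [0.0495 0.0019 0.0079] turn(rad) -0.01 alt 3.13 j [ 0.27  0.61 -0.97  1.71  0.54  1.13  0.78]
```

View pics/w1.png

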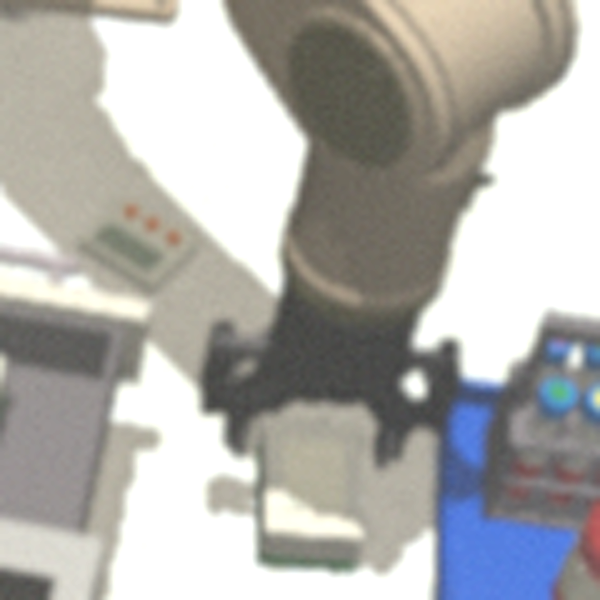

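play_rows:
  increments: "0.008 0.001 0.005 -0.008; 0.015 0.001 0.003 0; 0.012 0 0 0; 0.008 0 0 0; 0 0 0 0"

```text
clock: 29.3
position: [0.5371, 0.2371, 0.028]
ee_rot: [-0.519, 0.48, 0.52, 0.479]
ft_force: [-0.2, 0.3, -0.4]
grip_width: 0.901
```

play_rows:
  increments: "0 0 0 0; 0 0 0 0; 0 0 0 0; 0 0 0 0"
  hand: 1
  squeeze: 35

```text
clock: 29.7
position: [0.5376, 0.2374, 0.0289]
ee_rot: [0.52, -0.48, -0.519, -0.479]
ft_force: [-1.0, -0.1, -0.4]
grip_width: 0.693
```

play_rows:
  increments: "-0.010 0 0 0; -0.025 0 0 0; -0.040 0 0 0; -0.045 0 0 0; -0.045 0 0 0; -0.040 0 0 0; -0.020 0 0 0; 0 0 0 0"

```text
clock: 30.5
position: [0.536, 0.2383, 0.2678]
ee_rot: [0.52, -0.479, -0.52, -0.479]
ft_force: [0.9, 0.3, -2.1]
grip_width: 0.692
```

Run:
```python
from st import *
rep(.4956,-.377,.24,87)
plan(.4956,-.377,.24,87,15)
c=camera("scene"); crop(c,340,100,120,120,5,"w2.png")
```

```text
clk 30.5 pos [0.536  0.2383 0.2678] jaw 94.7 toolx [-0. -0. -1.] F [ 0.9   0.3  -2.14] gw 0.692
  tool shift [ 0.0279  0.0909 -0.6099] turn(rad) 0.135 alt -3.01 j [ 0.33  0.43 -1.09  1.48  0.38  1.46  0.89]
0.002 0.006 -0.041 0.009; 0.002 0.006 -0.041 0.009; 0.002 0.005 -0.041 0.009; 0.002 0.005 -0.041 0.009; 0.002 0.005 -0.041 0.009; 0.002 0.004 -0.041 0.009; 0.002 0.004 -0.041 0.009; 0.002 0.003 -0.041 0.009; 0.002 0.003 -0.041 0.009; 0.002 0.003 -0.041 0.009; 0.002 0.002 -0.041 0.009; 0.002 0.002 -0.041 0.009; 0.002 0.002 -0.041 0.009; 0.002 0.001 -0.041 0.009; 0.002 0.001 -0.041 0.009
```

View pics/w2.png

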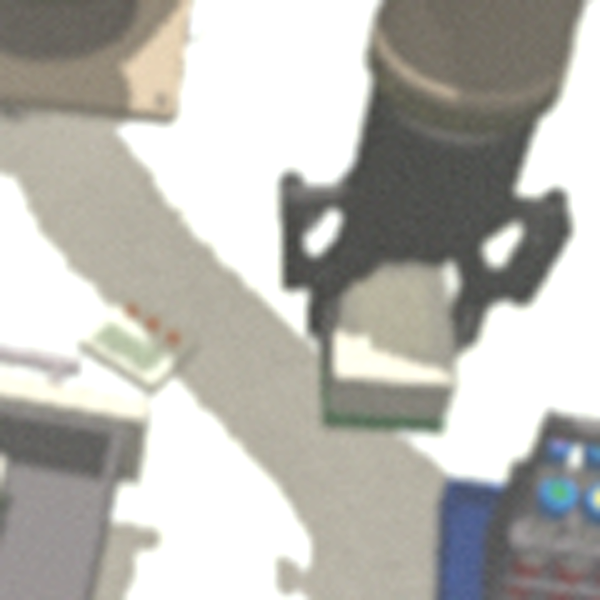

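play_rows:
  increments: "0 0.003 -0.025 0.009; 0 0.006 -0.041 0.009; 0 0.005 -0.041 0.009; 0 0.005 -0.041 0.009; 0 0.005 -0.041 0.009; 0 0.004 -0.041 0.009; 0 0.004 -0.041 0.009; 0 0.003 -0.041 0.009; 0 0.003 -0.041 0.009; 0 0.003 -0.041 0.009; 0 0.002 -0.041 0.009; 0 0.002 -0.041 0.009; 0 0.002 -0.041 0.009; 0 0.001 -0.035 0.009; 0 0.001 -0.020 0.009; 0 0 -0.010 0; 0 0 0 0"

```text
clock: 32.25
position: [0.4842, -0.3661, 0.2452]
ee_rot: [-0.477, 0.518, 0.495, 0.508]
ft_force: [0.9, -0.9, -0.7]
grip_width: 0.692
```

Run:
```python
from st import *
rep(.4956,-.377,.135,87)
c=camera("scene"); crop(c,150,80,150,140,5,"x1.png")
```

```text
clk 32.25 pos [ 0.4842 -0.3661  0.2452] jaw 86.9 toolx [-0.028  0.008 -1.   ] F [ 0.87 -0.95 -0.74] gw 0.692
  tool shift [ 0.1097 -0.0152 -0.011 ] turn(rad) -0.001 alt 3.14 j [ 1.21  0.44 -0.87  1.44  0.34  1.44  1.86]
```

View pics/x1.png

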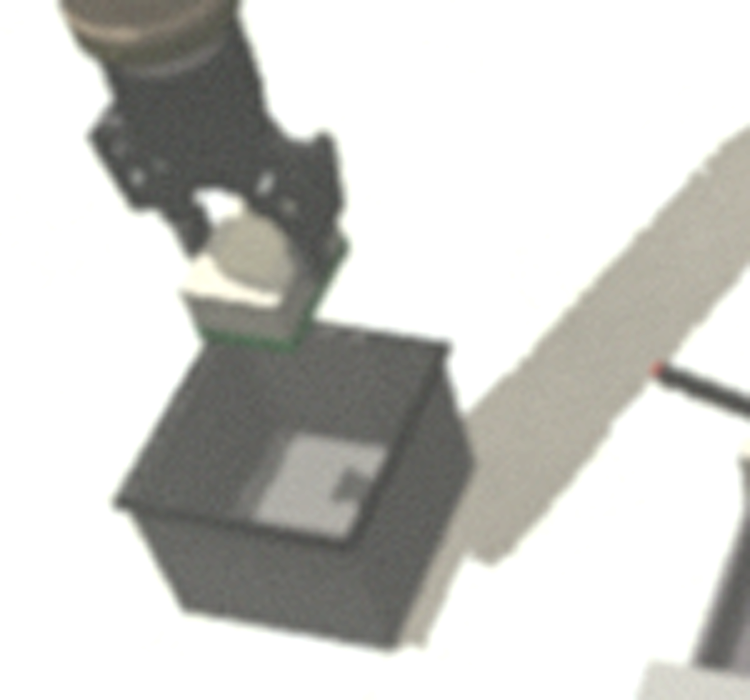

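play_rows:
  increments: "0.015 -0.005 -0.004 0; 0.020 -0.005 -0.005 0; 0.025 -0.004 -0.003 0; 0.020 -0.002 0 0; 0.012 0 0 0; 0 0 0 0"

```text
clock: 32.9
position: [0.5026, -0.3671, 0.1473]
ee_rot: [-0.482, 0.514, 0.499, 0.505]
ft_force: [0.5, -0.3, -0.1]
grip_width: 0.69
```

Run:
```python
from st import *
rep(.4956,-.377,.135,87)
c=camera("scene"); crop(c,150,80,150,140,5,"x2.png")
```

```text
clk 32.9 pos [ 0.5026 -0.3671  0.1473] jaw 87.9 toolx [-0.026  0.009 -1.   ] F [ 0.49 -0.27 -0.14] gw 0.69
  tool shift [ 0.0124  0.0063 -0.0103] turn(rad) 0.015 alt -3.13 j [ 1.17  0.55 -0.83  1.52  0.41  1.29  1.81]
```

View pics/x2.png

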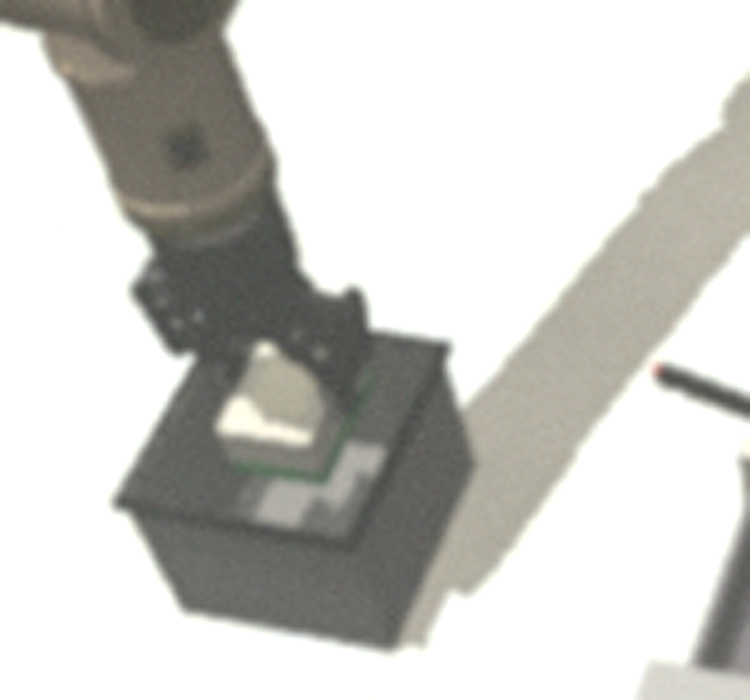

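play_rows:
  increments: "0.007 0.003 -0.006 0; 0.007 0.002 -0.004 0; 0 0 0 0"

```text
clock: 33.25
position: [0.4979, -0.3778, 0.1357]
ee_rot: [-0.484, 0.513, 0.498, 0.505]
ft_force: [0.3, -0.6, -0.9]
grip_width: 0.692
```

play_rows:
  increments: "0 0 0 0; 0 0 0 0; 0 0 0 0; 0 0 0 0; -0.020 0 0 0; -0.035 0 0 0; -0.040 0 0 0; -0.020 0 0 0; 0 0 0 0"
  hand: -0.8

```text
clock: 34.15
position: [0.5007, -0.3782, 0.2561]
ee_rot: [-0.484, 0.513, 0.498, 0.505]
ft_force: [0.0, 0.7, -0.6]
grip_width: 0.898
```

Run:
```python
from st import *
from ov import loc,unit
c=camera("scene"); crop(c,150,80,150,140,5,"x3.png")
c=camera("top"); crop(c,240,130,200,130,4,"x4.png",__import__("ov").d[:0]+[(box(*loc(unit,-.1225-.16,0,0)[:2],np.radians(unit[2]),.015,.214,.148),(0,0,255)),(box(*loc(unit,-.165-.16,0,0)[:2],np.radians(unit[2]),.011,.11,.122),(0,0,255))])
t=loc(unit,-.325,0,.23)
rep(*t,-3.9); plan(*t,-3.9,13)
```

```text
clk 34.25 pos [ 0.4998 -0.3779  0.2532] jaw 87.9 toolx [-0.025  0.008 -1.   ] F [-0.12  0.38 -1.07] gw 0.896
  tool shift [0.0274 0.0598 0.3974] turn(rad) -1.539 alt 1.6 j [ 1.18  0.48 -0.86  1.38  0.36  1.47  1.87]
0.002 0.005 0.031 -0.118; 0.002 0.001 0.031 -0.118; 0.002 -0.003 0.031 -0.118; 0.002 -0.006 0.030 -0.118; 0.002 -0.010 0.029 -0.118; 0.002 -0.013 0.028 -0.118; 0.002 -0.016 0.026 -0.118; 0.002 -0.019 0.024 -0.118; 0.002 -0.022 0.022 -0.118; 0.002 -0.025 0.019 -0.118; 0.002 -0.027 0.016 -0.118; 0.002 -0.028 0.013 -0.118; 0.002 -0.030 0.009 -0.118
```

View pics/x3.png

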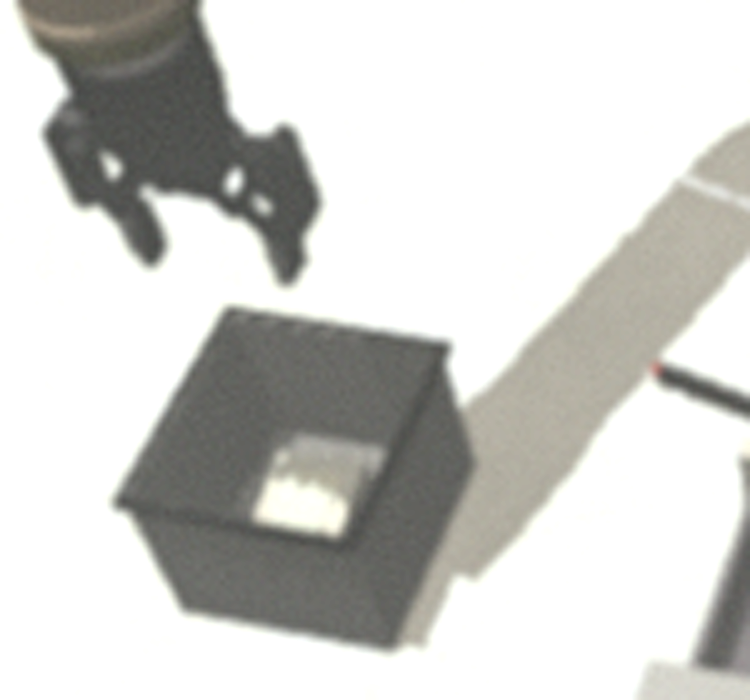

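View pics/x4.png

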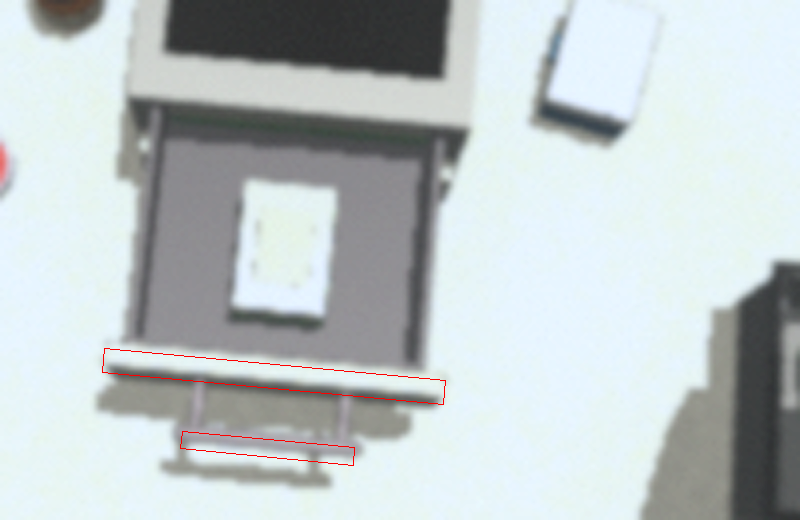

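The empty pack is in the bin and the full one is flat in the drawer, which is about 0.157 m open. I'll shut it by pushing on the front panel with closed fingertips, just above the bar.

Run:
```python
from st import *
from ov import loc,unit
t=loc(unit,-.312,0,.24)
rep(*t,86.1); plan(*t,86.1,10)
```

```text
clk 34.25 pos [ 0.4998 -0.3779  0.2532] jaw 87.9 toolx [-0.025  0.008 -1.   ] F [-0.12  0.38 -1.07] gw 0.896
  tool shift [0.0171 0.047  0.397 ] turn(rad) 0.032 alt -3.11 j [ 1.18  0.48 -0.86  1.38  0.36  1.47  1.87]
0.002 0.005 0.040 0.003; 0.002 0.005 0.040 0.003; 0.002 0.005 0.040 0.003; 0.002 0.005 0.040 0.003; 0.002 0.005 0.040 0.003; 0.002 0.005 0.040 0.003; 0.002 0.005 0.040 0.003; 0.002 0.006 0.040 0.003; 0.002 0.006 0.040 0.003; 0.002 0.006 0.040 0.003
```

play_rows:
  increments: "0 0.004 0.025 0.003; 0 0.005 0.040 0.003; 0 0.005 0.040 0.003; 0 0.005 0.040 0.003; 0 0.005 0.040 0.003; 0 0.005 0.040 0.003; 0 0.005 0.040 0.003; 0 0.006 0.040 0.003; 0 0.006 0.040 0.003; 0 0.006 0.025 0.003; 0 0.003 0.012 0; 0 0 0 0"
  hand: 1

```text
clock: 35.45
position: [0.4546, 0.0188, 0.2408]
ee_rot: [-0.466, 0.526, 0.496, 0.51]
ft_force: [0.0, 0.0, 0.3]
grip_width: -0.0
```

Run:
```python
from st import *
from ov import loc,unit
t=loc(unit,-.312,0,.141)
rep(*t,86.1)
c=camera("scene"); crop(c,250,100,150,130,5,"y1.png")
```

```text
clk 35.45 pos [0.4546 0.0188 0.2408] jaw 85.8 toolx [-0.046  0.015 -0.999] F [0.04 0.03 0.27] gw -0.0
  tool shift [ 0.0992 -0.0166  0.0016] turn(rad) -0.006 alt 3.14 j [ 1.    0.08 -1.14  1.81  0.05  1.35  1.34]
```

View pics/y1.png

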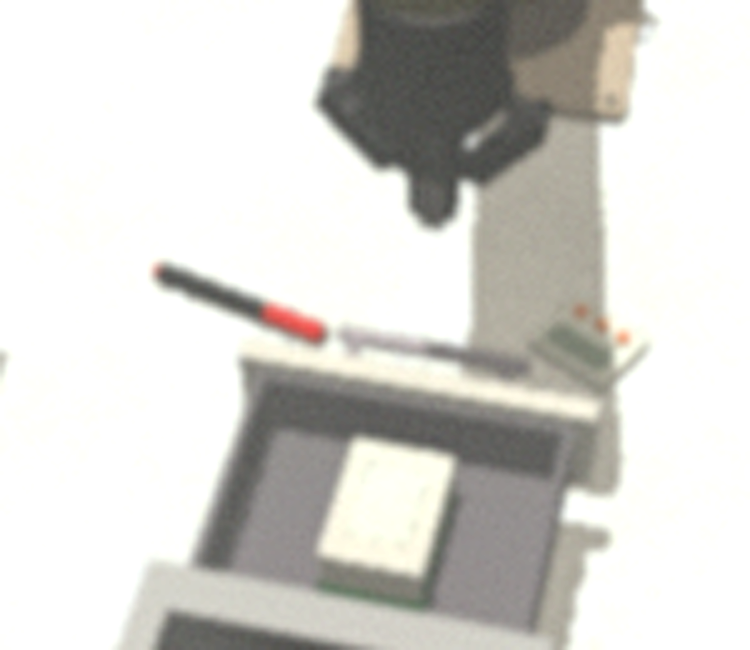

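play_rows:
  increments: "0.015 -0.005 0 0; 0.025 -0.004 0 0; 0.025 -0.002 0 0; 0.012 0 0 0; 0.005 0 0 0; 0 0 0 0"

```text
clock: 36.1
position: [0.4635, 0.0076, 0.1537]
ee_rot: [-0.462, 0.53, 0.493, 0.513]
ft_force: [-0.3, -0.3, 0.4]
grip_width: 0.001
```

Run:
```python
from st import *
from ov import loc,unit
t=loc(unit,-.312,0,.141)
rep(*t,86.1)
c=camera("scene"); crop(c,270,130,110,90,7,"y2.png")
```

```text
clk 36.1 pos [0.4635 0.0076 0.1537] jaw 84.9 toolx [-0.048  0.016 -0.999] F [-0.34 -0.33  0.4 ] gw 0.001
  tool shift [ 0.0128 -0.0027  0.0131] turn(rad) -0.02 alt 3.12 j [ 0.92  0.23 -1.11  1.9   0.2   1.19  1.22]
```

View pics/y2.png

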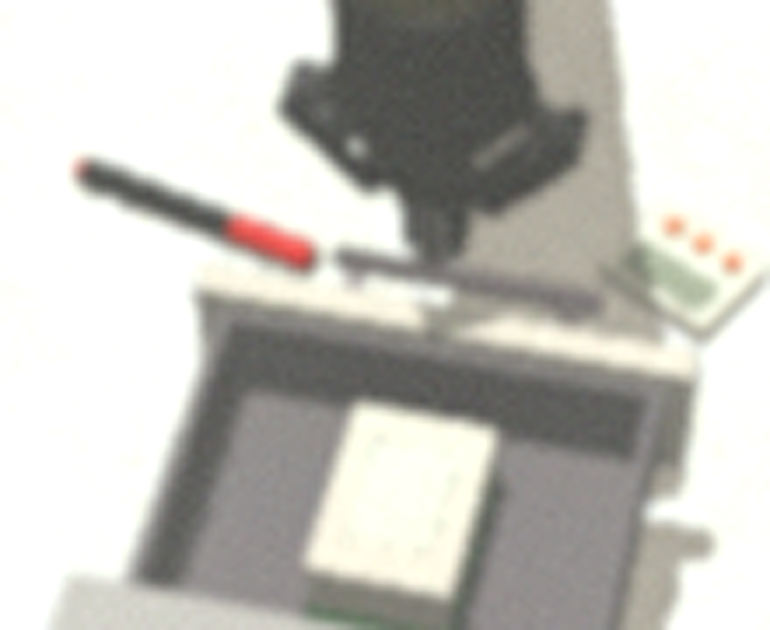

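play_rows:
  increments: "0.003 -0.001 0.006 -0.010; 0.005 -0.001 0.005 -0.010; 0.003 0 0.002 0; 0 0 0 0"

```text
clock: 36.55
position: [0.468, 0.0217, 0.1447]
ee_rot: [-0.469, 0.524, 0.497, 0.509]
ft_force: [-0.6, -0.4, 1.2]
grip_width: 0.003
```

Run:
```python
from st import *
from ov import loc,unit
t=loc(unit,-.312,0,.141)
rep(*t,86.1)
```

```text
clk 36.55 pos [0.468  0.0217 0.1447] jaw 86.2 toolx [-0.043  0.015 -0.999] F [-0.64 -0.38  1.19] gw 0.003
  tool shift [ 0.0038  0.0011 -0.0011] turn(rad) 0.001 alt -3.14 j [ 0.88  0.26 -1.11  1.9   0.23  1.17  1.19]
```

play_rows:
  increments: "0.001 -0.008 0 0; 0 -0.012 0 0; -0.001 -0.015 0 0; -0.001 -0.015 0 0"

```text
clock: 36.95
position: [0.5189, 0.018, 0.1431]
ee_rot: [-0.469, 0.525, 0.497, 0.507]
ft_force: [-0.8, 0.5, 0.7]
grip_width: 0.006
```

Run:
```python
from st import *
from ov import loc,unit
t=loc(unit,-.141,0,.143)
rep(*t,86.1)
c=camera("scene"); crop(c,270,130,110,90,7,"y3.png")
```

```text
clk 36.95 pos [0.5189 0.018  0.1431] jaw 86.2 toolx [-0.046  0.012 -0.999] F [-0.83  0.52  0.65] gw 0.006
  tool shift [-0.0054 -0.1186 -0.0009] turn(rad) 0.001 alt -3.14 j [ 0.77  0.4  -1.04  1.78  0.34  1.22  1.13]
```

View pics/y3.png

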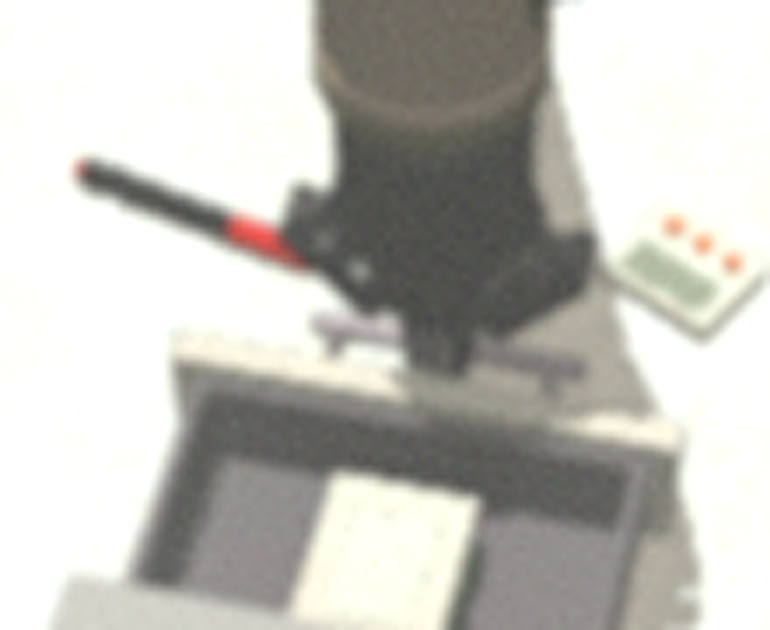

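The drawer is moving in. I'll keep pushing and slow down toward the end.

play_rows:
  increments: "-0.001 -0.015 0 0; -0.001 -0.015 0 0; -0.001 -0.015 0 0; -0.001 -0.015 0 0; -0.001 -0.013 0 0; 0 -0.009 0 0; 0 -0.006 0 0"

```text
clock: 37.7
position: [0.6116, 0.0113, 0.1416]
ee_rot: [-0.467, 0.527, 0.498, 0.507]
ft_force: [-1.7, 0.5, 1.7]
grip_width: -0.002
```

Run:
```python
from st import *
from ov import loc,unit
t=loc(unit,-.141,0,.143)
rep(*t,86.1)
```

```text
clk 37.7 pos [0.6116 0.0113 0.1416] jaw 86.0 toolx [-0.05   0.013 -0.999] F [-1.65  0.52  1.65] gw -0.002
  tool shift [-0.0027 -0.0257 -0.0003] turn(rad) -0.001 alt 3.14 j [ 0.6   0.59 -0.95  1.53  0.46  1.31  1.1 ]
```

play_rows:
  increments: "-0.001 -0.006 0 0; 0 -0.006 0 0; 0 -0.005 0 0; 0 -0.003 0 0"

```text
clock: 38.1
position: [0.6326, 0.0097, 0.1414]
ee_rot: [-0.467, 0.527, 0.498, 0.507]
ft_force: [-1.4, 0.3, 0.5]
grip_width: -0.003
```

play_rows:
  increments: "0 -0.003 0 0; 0 -0.003 0 0"

```text
clock: 38.3
position: [0.638, 0.0094, 0.1412]
ee_rot: [-0.466, 0.527, 0.499, 0.506]
ft_force: [-19.9, -1.6, 12.4]
grip_width: -0.003
```

Run:
```python
from st import *
from ov import loc,unit,d
t=loc(unit,-.141,0,.143)
rep(*t,86.1)
c=camera("scene"); crop(c,270,150,110,90,7,"y4.png",d[5:7])
```

```text
clk 38.3 pos [0.638  0.0094 0.1412] jaw 86.1 toolx [-0.054  0.013 -0.998] F [-19.85  -1.57  12.41] gw -0.003
  tool shift [-0.0018  0.0007 -0.0002] turn(rad) -0.001 alt 3.14 j [ 0.56  0.64 -0.92  1.45  0.49  1.35  1.1 ]
```

View pics/y4.png

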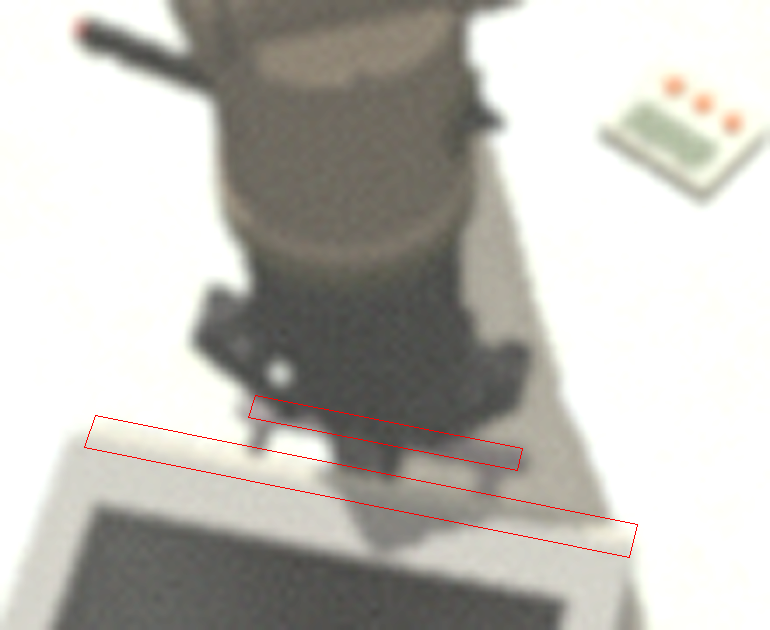

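It hit the hard stop at the expected shut position with about 20 N. I'll back off and clear the arm.

play_rows:
  increments: "0 0.006 0 0; -0.010 0.010 0 0; -0.030 0.015 0 0; -0.040 0.020 0 0; -0.035 0.030 -0.020 0; -0.010 0.030 -0.040 0; 0 0.025 -0.045 0; 0 0.015 -0.045 0; 0 0.010 -0.045 0; 0 0.005 -0.045 0; 0 0 -0.030 0; 0 0 -0.010 0; 0 0 0 0"

```text
clock: 39.65
position: [0.4501, -0.2654, 0.2836]
ee_rot: [-0.472, 0.53, 0.494, 0.503]
ft_force: [0.3, 0.2, -0.3]
grip_width: 0.0
```

Run:
```python
from st import *
from ov import *
rep(.4,-.2,.3,86)
c=camera("scene"); cv2.imwrite("pics/z1.png",cv2.convertScaleAbs(c["img"],alpha=1.4)); crop(c,250,170,120,110,6,"z2.png",d[4:7])
c=camera("top"); crop(c,120,60,210,150,3,"z4.png"); crop(c,240,60,150,150,4,"z3.png",d[4:7])
```

```text
clk 39.65 pos [ 0.4501 -0.2654  0.2836] jaw 86.2 toolx [-0.05  -0.002 -0.999] F [ 0.33  0.23 -0.3 ] gw 0.0
  tool shift [-0.014   0.0551  0.0618] turn(rad) 0.003 alt -3.14 j [ 1.27  0.23 -0.97  1.59  0.21  1.47  1.79]
```

View pics/z1.png

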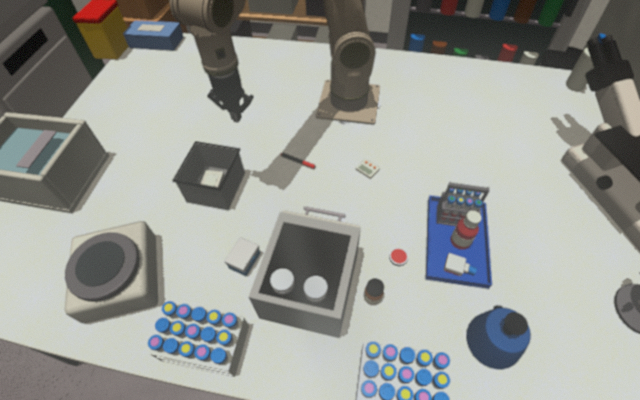

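View pics/z2.png

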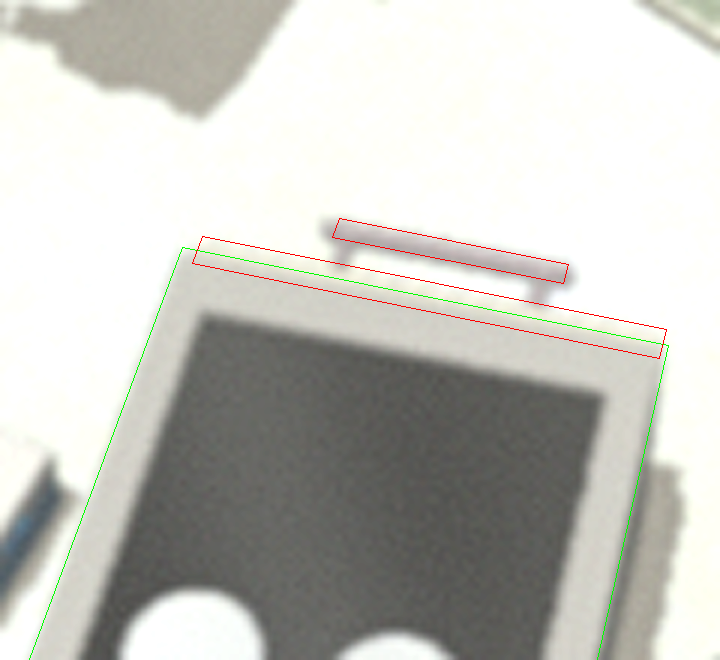

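View pics/z3.png

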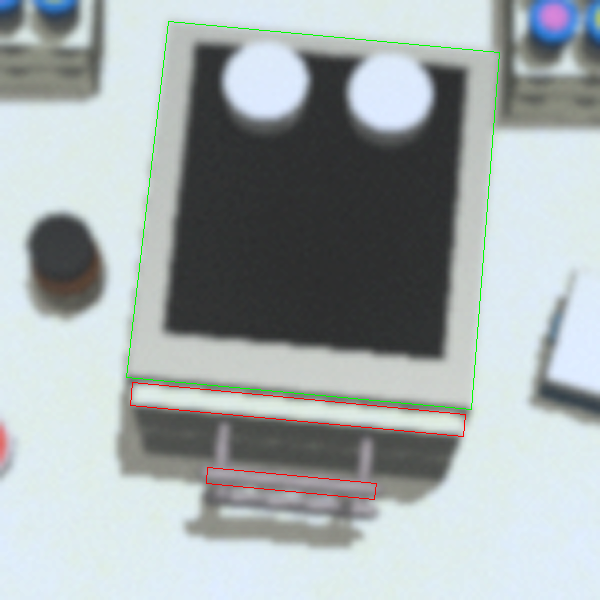

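View pics/z4.png

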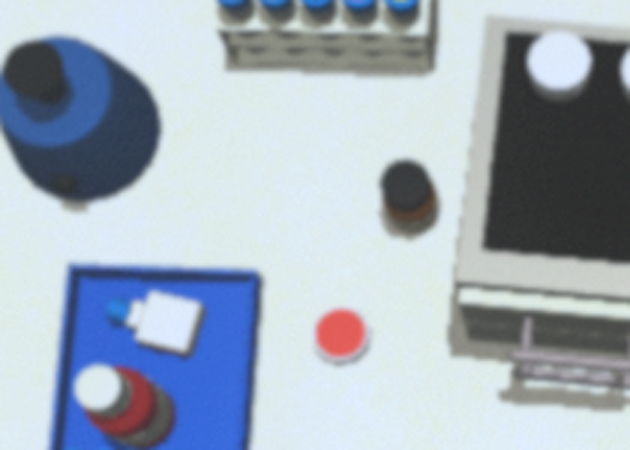

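The handle and drawer front match their starting shut outline in both views. The rack is upright in the tray, the empty pack is in the bin, and the bystanders haven't moved. The arm is in free air at z 0.28, so I'm handing in.

```bash
python3 -c "
from workcell import workorder; print(workorder.hand_in())"
```

```text
the job is handed in; nothing more can be done
None
```

The job is finished and handed in at about 39.7 s of the 72 s allowed.

- **Rack:** I lifted it by its handle and stood it upright in the free −x end of the tray. The bottle and flask did not move.
- **Drawer:** I opened it about 0.158 m by the bar.
- **Packs:** The left pack lifted with about 0.5 N, so it was the empty one, and I set it back down. The right one read about 3.5 N (roughly 0.36 kg), so it was the full one. It went flat into the drawer's front space with light contact of about 6 N, then the empty one was dropped in the bin.
- **Shutting:** I pushed the drawer to its hard stop, where the wrist read about 20 N.

**Last checks:** In both cameras the drawer front and handle match the shut outline from the start to within about 1 pixel (roughly 2–3 mm). The rack is upright in the tray and the empty pack is in the bin. The other items look unmoved by eye, and the arm is clear of everything.

**What went less smoothly:**
- **Handle contact:** While I was lowering the gripper over the handle, it touched something and the wrist briefly read up to about 33 N upward. I could not tell which part touched, and the drawer and handle were not displaced.
- **Rack set-down:** The rack met the tray floor with about 20 N before I released it.

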